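# Heft the cutter cases and crate them heaviest first

## Robot

A 6-joint arm with a two-finger parallel gripper is mounted at the origin on the work surface. World frame = base frame: x ahead of the robot, y to its left, z up, the work surface at z = 0. Lengths are in mm, angles in rad, forces in N, time in s.
With the tool pointing down it reaches from about 275 to 750 mm from the base axis. Payload 10.2 kg.
Tool frame: the origin (TCP) lies at the very end of the fingers, on their centre line; the grasp point (between the pads) lies 19 mm behind it (ctrl.pinch_z is the distance from the TCP to the grasp point, in mm); y points along the fingers, z is the direction in which the jaws open and shut, and the axes are right-handed (so a half turn about y gives the same grasp; the last joint's range is limited). The gripper opens to 85 mm and grips with 20 to 120 N. Pads are 22 mm wide; open, the fingers measure 114 mm over their backs; the gripper's body (76 mm by 85 mm) begins 54 mm behind the grasp point. The pads swing forward as they close: fully open they stand 13 mm farther back than shut.
Start: joints at [-1.353, 0.313, 1.498, -0, 1.331, -0.223], TCP at [223.987, -474.827, 196.294] pointing down, gripper open.
Joint ranges: [-2.94, 2.94], [-0.97, 2.17], [0.19, 2.56], [-1.23, 4.37], [0.02, 3.11], [-2.88, 2.88]. Speed limits (rad/s): [2.39, 2.39, 3.01, 3.14, 3.14, 3.14].

## Interface

Orientations are given as a unit quaternion [w, x, y, z].
In Python, from rig import sense, eyes, ctrl gives the robot as it stands. The module is installed in compiled form; this text tells all that it offers.
- The arm moves only by the shell command python3 -m handwheel 'ROWS' [FORCE]. ROWS is JSON, a list of rows, each an object of numbers: "grip": the finger opening in mm, from 0 to 85.4; "tx", "ty", "tz": the shift along the tool's x, y, z in mm; "wx", "wy", "wz": the turn, a rotation vector about the tool's x, y, z in rad. In form: [{"grip": .., "tx": .., "ty": .., "tz": .., "wx": .., "wy": .., "wz": ..}, ...]. A call has 1 to 10 rows; each row shifts and turns the commanded pose from where the row before left it, along the tool's axes as they then stand; what a row does not reach is not made up. A row lasts 1/12 s, in which the tool goes at most 41.7 mm and 7.16 degrees, less where a joint would pass 70% of its speed; a pose out of reach is approached as far as the arm can. A call is refused whole if a number of a shift passes 41.7 or a number of a turn 0.125, either way. A call with a gripper value outside its range is refused whole. The fingers move at their own pace and stop on an object; FORCE is the grip in N (left out, the last holds). Time passes only in rows, so rows that do not move let the fingers close. It gives the time, the measured TCP pose, the force and the opening at its end, in the units of the state.
- sense(): the state, without advancing time (a new reading comes with each control period).
- eyes.capture(name): name is "scene" or "top"; returns a dict with "pixels" (480x640x3 uint8, red, green, blue), "mtx" (3x3 intrinsics, pixels), "R" (3x3) and "t" (3): a world point X has camera coordinates R X + t. Camera axes: x right, y down, z forward; pixel columns grow to the right and rows downward; lengths in mm; the calibration is good to about 2 mm. A picture is of the moment at which its call begins. There is no depth.
- ctrl.finish_job(): hands the job in, once; it reports no verdict.
The state is a dict: "time_s": time; "joints": joint angles; "dq": joint speeds; "tau": joint torques, N m; "eef_pos": TCP position; "ee_rot": TCP orientation; "force": force on the tool from outside, world axes, zero at the start; "wrist_torque": the same for the moment, N m; "grip_width": opening from 0.0 (shut) to 1.0 (fully open).
Only numpy, scipy, OpenCV 4.12 (cv2) and the standard library are available. Lean on these libraries where they do the work, as an engineer would, in place of code of your own. Each camera call takes 0.05 s, during which the arm holds its last target.

## Task

The three green cutter cases look the same and only their weight tells them apart; the lightest holds just a dummy plug and stays on the bed, lid up. Pack the other two into the plywood crate as one neat stack, lids up and lying the long way of the crate: the heaviest first at the bottom, then the second heaviest squarely on top of it. Lower each into place before letting go, and leave the other things on the bed alone.

Things in the scene. Friction and masses are not known exactly. Their poses are not given: they have to be found in the camera images.
- case_a_center (a point): sealed green cutter case, black lid seam and lid panel, orange latches; rigid box 100 mm long (x) x 56 wide (y) x 40 high (z), flat top and bottom, lying on the bed lid up. This point is its centre, 20 mm above its underside. The cases look alike; with what is inside (it can shift 3 mm) they weigh 0.2 to 0.8 kg, any two at least 0.14 kg apart. Names say nothing of weight.
- case_b_center (a point): sealed green cutter case, black lid seam and lid panel, orange latches; rigid box 100 mm long (x) x 56 wide (y) x 40 high (z), flat top and bottom, lying on the bed lid up. This point is its centre, 20 mm above its underside. The cases look alike; with what is inside (it can shift 3 mm) they weigh 0.2 to 0.8 kg, any two at least 0.14 kg apart. Names say nothing of weight.
- case_c_center (a point): sealed green cutter case, black lid seam and lid panel, orange latches; rigid box 100 mm long (x) x 56 wide (y) x 40 high (z), flat top and bottom, lying on the bed lid up. This point is its centre, 20 mm above its underside. The cases look alike; with what is inside (it can shift 3 mm) they weigh 0.2 to 0.8 kg, any two at least 0.14 kg apart. Names say nothing of weight.
- crate_in (a point): centre of the inner floor of the open-topped plywood crate fixed on the bed; the floor is 10 mm above the bed, z up. Inside 160 mm long (along this point's x) x 118 mm wide (along its y); walls 10 mm thick, their rims 45 mm above the floor and 55 mm above the bed. Gripping a case across its 56 mm width leaves room for the fingers inside the crate.
- wrench: bystander: open-ended steel wrench, 170 mm long, lying near the robot; origin at its underside. Leave it where it is.
- star_knob: bystander: black six-lobed clamp knob on a steel stub, 47 mm across, 34 mm high; origin at its underside. Leave it where it is.
- brush: bystander: wooden-handled bench brush, 200 mm long, lying at the back; origin at its underside. Leave it where it is.
- oil_bottle: bystander: white plastic bottle with a red cap, 52 mm across, 100 mm tall, standing at the back left; origin at its underside. Leave it where it is.
- setting_block: bystander: dark steel block 75 x 25 x 25 mm at the back; origin at its underside. Leave it where it is.
- spacer: bystander: aluminium ring, 60 mm outside, 15 mm high, near the robot; origin at its underside. Leave it where it is.
- push_block: bystander: pale wooden push block with a rib handle, 110 x 50 mm, 48 mm high, at the back right; origin at its underside. Leave it where it is.
Not all that is in view belongs to the job. Leave any blue look-alike of the part that bears case_c_center alone.

How it is judged:
By the outcome, as a careful person would: the job done as asked, in the order asked, and still so for the second after the job is handed in, with the robot touching nothing.
It also fails if it takes over 72 s, if anything falls off the work surface, if the arm or the gripper's body presses on something with over 40 N, if the wrist force passes 120 N, or if a joint passes its speed limit or range.

## Working session

There is one attempt and no reset: what is moved stays moved. The work goes in short steps, Python scripts to look and compute and a shell command to move; the robot and the scene stay as the last step left them, time stands still between calls to the robot, and variables do not carry over. Pictures are saved under pics/ and viewed, and the job is handed in when it is done.

```bash
mkdir -p pics; ls; cat > h.py <<'E'
from rig import sense, eyes, ctrl
import numpy as np, cv2
def cap(n,f):
    c=eyes.capture(n); cv2.imwrite('pics/'+f,c['pixels'][:,:,::-1]); np.savez('pics/'+f[:-4]+'.npz',**{k:np.asarray(c[k]) for k in c}); return c
def ray(c,uv,z):
    K,R,t=c['mtx'],np.asarray(c['R']),np.asarray(c['t'])
    uv=np.atleast_2d(uv).astype(float); d=(np.linalg.inv(K)@np.c_[uv,np.ones(len(uv))].T).T@R
    o=-R.T@t; return o+d*((z-o[2])/d[:,2])[:,None]
def proj(c,X):
    X=np.atleast_2d(X); p=(np.asarray(c['mtx'])@(np.asarray(c['R'])@X.T+np.asarray(c['t'])[:,None])).T; return p[:,:2]/p[:,2:]
E
python3 - <<'E'
from h import *
for n in('scene','top'):
    c=cap(n,n+'0.png'); print(n,-np.asarray(c['R']).T@np.asarray(c['t']))
print(sense(),ctrl.pinch_z)
E
```

```text
pics
scene [1065.50204559 -230.54167849  849.8182804 ]
top [ 447.88705173  -37.1064373  1251.00423128]
{'time_s': 0.1, 'joints': array([-1.35334414e+00,  3.13398876e-01,  1.49832278e+00,  1.11785262e-05,
        1.33100246e+00, -2.23397506e-01]), 'dq': array([ 0.00084985, -0.00128144, -0.00223601, -0.00097934,  0.00042791,
       -0.00068049]), 'tau': array([ 2.47824064e-03, -4.12897825e+01, -2.60143340e+01, -2.42811320e-04,
        3.01084030e-03,  2.43204641e-05]), 'eef_pos': array([ 223.95870776, -474.55363964,  195.8042845 ]), 'ee_rot': array([ 0.15460889, -0.15459883,  0.6903982 , -0.68959816]), 'force': array([ 0.17881425, -0.26219119,  0.16031771]), 'wrist_torque': array([0.02369136, 0.00862747, 0.02566317]), 'grip_width': 0.9998252645416947} 18.700000000000003
```

View pics/top0.png

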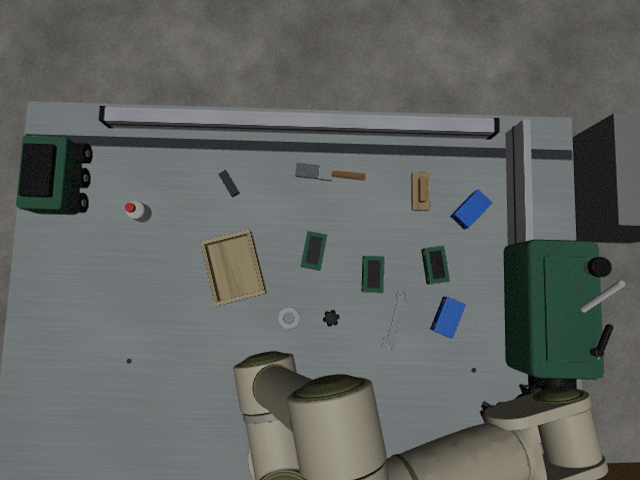

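View pics/scene0.png

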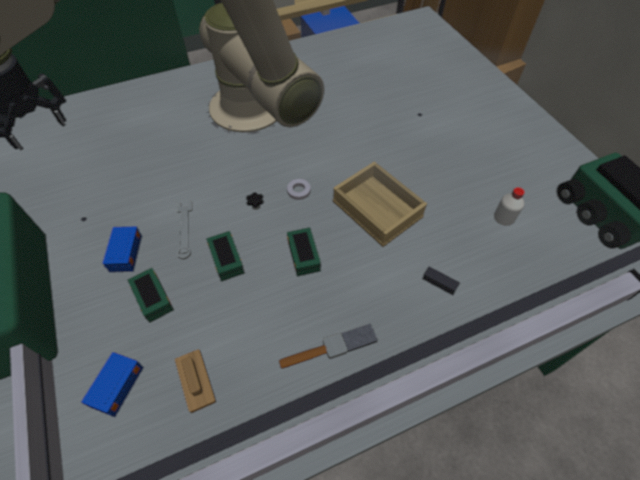

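The top view shows three green cases at about (314,251), (373,274) and (435,265), the crate at (234,267), and blue look-alikes at (472,209) and (448,317). The scene view shows the same cases at (304,252), (225,256) and (149,295), with the crate at (379,203).

```bash
cat >> h.py <<'E'
def cases(c,amin=150,amax=3500,box=None):
    hsv=cv2.cvtColor(c['pixels'],cv2.COLOR_RGB2HSV)
    m=cv2.inRange(hsv,(60,80,25),(90,255,255)); m=cv2.morphologyEx(m,cv2.MORPH_CLOSE,np.ones((3,3),np.uint8))
    out=[]
    for k in cv2.findContours(m,cv2.RETR_EXTERNAL,cv2.CHAIN_APPROX_NONE)[0]:
        a=cv2.contourArea(k)
        if amin<a<amax: out.append(k)
    return out
E
python3 - <<'E'
from h import *
for n in('scene0','top0'):
    c=dict(np.load(f'pics/{n}.npz')); print(n)
    for k in cases(c):
        # lid panel: dark, inside contour
        m=np.zeros((480,640),np.uint8); cv2.drawContours(m,[k],-1,255,-1); m=cv2.erode(m,np.ones((3,3),np.uint8))
        v=c['pixels'].max(2); d=((v<45)&(m>0)).astype(np.uint8)
        nn,l,st,ce=cv2.connectedComponentsWithStats(d); j=1+np.argmax(st[1:,4]) if nn>1 else 0
        pts=np.argwhere(l==j)[:,::-1]
        W=ray(c,pts,40)[:,:2].astype(np.float32); r=cv2.minAreaRect(W)
        print('area',cv2.contourArea(k),'px',ce[j].round(1),'panel',np.round(W.mean(0),1),np.round(r[0],1),np.round(r[1],1),round(r[2],1),
          'outl',[np.round(q,1) for q in cv2.minAreaRect(ray(c,k[:,0],30)[:,:2].astype(np.float32))])
# crops
c=dict(np.load('pics/top0.npz'));p=c['pixels'][:,:,::-1]
cv2.imwrite('pics/cropT.png',cv2.resize(p[215:315,190:460],None,fx=2.9,fy=2.9,interpolation=2))
c=dict(np.load('pics/scene0.npz'));p=c['pixels'][:,:,::-1]
cv2.imwrite('pics/cropS.png',cv2.resize(p[150:330,120:440],None,fx=2.5,fy=2.5,interpolation=2))
E
```

```text
scene0
area 276.0 px [556.5 362. ] panel [991.6 288.6] [991.5 300.5] [10.5 89.3] 1.8 outl [array([990. , 324.5]), array([ 15.2, 131.7]), np.float64(1.8)]
area 1191.0 px [147.3 290.2] panel [ 528.1 -386.6] [ 527.3 -386.6] [73.6 31.8] 8.8 outl [array([ 532.3, -386.2]), array([117.3,  53.3]), np.float64(9.2)]
area 976.0 px [223.5 250.7] panel [ 497.6 -212.7] [ 497.4 -212.7] [32.  73.5] 89.4 outl [array([ 502. , -212.6]), array([ 52.1, 117.7]), np.float64(89.0)]
area 968.0 px [303.  246.6] panel [558.4 -47.9] [557.6 -47.8] [31.6 74. ] 81.2 outl [array([561.9, -48.7]), array([ 54.6, 116.1]), np.float64(80.8)]
area 2039.0 px [608.7 204.5] panel [738.7 661. ] [735. 650.] [217.1  59. ] 0.6 outl [array([708.3, 685. ]), array([143.8, 303.6]), np.float64(59.1)]
top0
area 674.0 px [373.5 273.6] panel [ 495.4 -214.6] [ 495.5 -213.4] [73.7 32.8] 0.6 outl [array([ 495.1, -213.4]), array([98.7, 58. ]), np.float64(0.6)]
area 692.5 px [436.9 264.4] panel [ 525.4 -388.6] [ 525.6 -388.6] [73.6 33.9] 8.1 outl [array([ 525.3, -385.9]), array([97.7, 63.1]), np.float64(8.7)]
area 643.0 px [313.5 249.2] panel [557.8 -49. ] [556.2 -49.3] [31.8 73. ] 80.3 outl [array([556.1, -48.8]), array([54.1, 99.5]), np.float64(80.5)]
```

View pics/cropT.png

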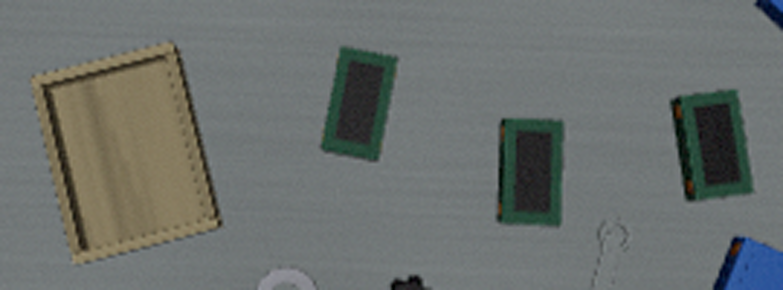

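View pics/cropS.png

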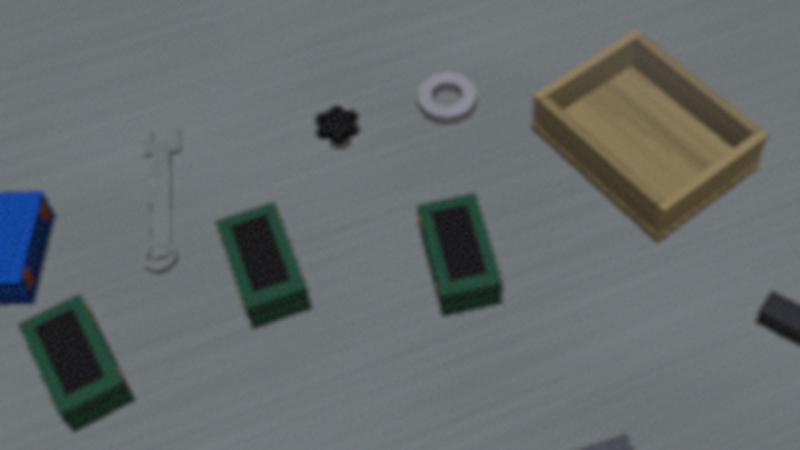

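```bash
cat >> h.py <<'E'
from scipy.spatial.transform import Rotation as Ro
def Rt():
    q=sense()['ee_rot']; return Ro.from_quat([q[1],q[2],q[3],q[0]]).as_matrix()
def plan(x,y,z,yaw=None):
    """yaw(deg) of jaw axis in world; prints delta in tool axes"""
    s=sense(); R=Rt(); d=np.array([x,y,z])-s['eef_pos']; jz=R[:,2]
    print('t',round(s['time_s'],2),'pos',s['eef_pos'].round(1),'F',s['force'].round(2),'grip',round(s['grip_width']*85.4,1),'jawyaw',round(np.degrees(np.arctan2(jz[1],jz[0])),2),'tooly',R[:,1].round(3))
    print('delta tool',(R.T@d).round(1))
    if yaw is not None:
        a=(yaw-np.degrees(np.arctan2(jz[1],jz[0])))%180; a=a-180 if a>90 else a
        b=np.radians(yaw); 
        cand=[np.array([np.cos(b),np.sin(b),0])*sg for sg in(1,-1)]; zt=max(cand,key=lambda v:v@jz); yt=np.array([0,0,-1.]); Rg=np.c_[np.cross(yt,zt),yt,zt]
        print('rotvec tool',Ro.from_matrix(R.T@Rg).as_rotvec().round(3),'delta in goal frame',(Rg.T@d).round(1))
E
python3 - <<'E'
from h import *
c=dict(np.load('pics/top0.npz'));hsv=cv2.cvtColor(c['pixels'],cv2.COLOR_RGB2HSV)
for n,lo in(('top0',(190,220,280,320)),('scene0',(325,155,435,250))):
    c=dict(np.load(f'pics/{n}.npz'));hsv=cv2.cvtColor(c['pixels'],cv2.COLOR_RGB2HSV)
    m=cv2.inRange(hsv,(10,50,50),(30,255,255)); b=np.zeros_like(m); b[lo[1]:lo[3],lo[0]:lo[2]]=255; m&=b
    k=max(cv2.findContours(m,0,cv2.CHAIN_APPROX_NONE)[0],key=cv2.contourArea)
    h=cv2.convexHull(k)
    for z in (0,55): print(n,z,[np.round(q,1) for q in cv2.minAreaRect(ray(c,k[:,0],z)[:,:2].astype(np.float32))])
    print(cv2.approxPolyDP(h,3,True)[:,0].tolist())
plan(526.5,-387.5,150,98.5)
E
```

```text
top0 0 [array([505.2, 176.7]), array([187.2, 146.5]), np.float64(16.0)]
top0 55 [array([502.6, 167.3]), array([179. , 140.1]), np.float64(16.0)]
[[249, 230], [264, 293], [216, 305], [201, 241]]
scene0 0 [array([481.7, 186. ]), array([211.3, 174.7]), np.float64(16.1)]
scene0 55 [array([519.5, 159. ]), array([197.7, 163.4]), np.float64(16.1)]
[[373, 162], [426, 203], [419, 219], [383, 245], [333, 201], [334, 187]]
t 0.1 pos [ 224.  -474.6  195.8] F [ 0.18 -0.26  0.16] grip 85.4 jawyaw -64.74 tooly [-0.     0.001 -1.   ]
delta tool [-310.7   45.8   50.4]
rotvec tool [ 0.001  0.292 -0.   ] delta in goal frame [-312.1   45.8  -41.4]
```

```bash
python3 - <<'E'
from h import *
t=dict(np.load('pics/top0.npz'));s=dict(np.load('pics/scene0.npz'))
for n,c,uv in(('top',t,[[249,230],[264,293],[216,305],[201,241]]),('scene',s,[[334,187],[373,162],[426,203]])): print(n,ray(c,uv,55).round(1).tolist())
a=np.radians(16);ex=np.array([np.cos(a),np.sin(a)]);ey=np.array([-ex[1],ex[0]])
for cx,cy in((502.6,167.3),(503,169)):
  P=[np.r_[np.array([cx,cy])+i*ex*90+j*ey*69,55] for i,j in((1,-1),(-1,-1),(-1,1),(1,1))]
  print(proj(t,np.array(P)).round(1).tolist(),proj(s,np.array(P)).round(1).tolist())
E
python3 -m handwheel '[{"tx":-30,"wy":0.1,"tz":15},{"tx":-32,"wy":0.1,"tz":10},{"tx":-36,"wy":0.092},{"tx":-36},{"tx":-36,"ty":6},{"tx":-36,"ty":6},{"tx":-34,"ty":6},{"tx":-34},{"tx":0}]'
python3 - <<'E'
from h import *
plan(526.5,-387.5,80,98.5)
E
```

```text
top [[603.9, 127.8, 55.0], [434.9, 80.6, 55.0], [399.6, 207.3, 55.0], [570.2, 256.4, 55.0]]
scene [[439.4, 82.8, 55.0], [403.7, 207.0, 55.0], [571.0, 258.4, 55.0]]
[[249.8, 228.5], [265.6, 293.0], [215.4, 305.9], [200.3, 241.0]] [[383.5, 233.6], [330.8, 186.6], [372.4, 160.0], [425.8, 202.7]]
[[249.2, 228.3], [265.0, 292.8], [214.8, 305.8], [199.6, 240.8]] [[384.2, 233.5], [331.5, 186.5], [373.1, 160.0], [426.5, 202.6]]
t 0.1 pos [ 224.  -474.6  195.8] F [ 0.18 -0.26  0.16] grip 85.4 jawyaw -64.74 tooly [-0.     0.001 -1.   ]
delta tool [-310.7  115.8   50.5]
rotvec tool [ 0.001  0.292 -0.   ] delta in goal frame [-312.1  115.8  -41.4]invalid input
```

```bash
python3 -m handwheel '[{"grip":85,"tx":-30,"ty":0,"tz":15,"wx":0,"wy":0.1,"wz":0},{"grip":85,"tx":-32,"ty":0,"tz":10,"wx":0,"wy":0.1,"wz":0},{"grip":85,"tx":-36,"ty":0,"tz":0,"wx":0,"wy":0.092,"wz":0},{"grip":85,"tx":-36,"ty":0,"tz":0,"wx":0,"wy":0,"wz":0},{"grip":85,"tx":-36,"ty":6,"tz":0,"wx":0,"wy":0,"wz":0},{"grip":85,"tx":-36,"ty":6,"tz":0,"wx":0,"wy":0,"wz":0},{"grip":85,"tx":-34,"ty":6,"tz":0,"wx":0,"wy":0,"wz":0},{"grip":85,"tx":-34,"ty":0,"tz":0,"wx":0,"wy":0,"wz":0},{"grip":85,"tx":0,"ty":0,"tz":0,"wx":0,"wy":0,"wz":0}]'
python3 - <<'E'
from h import *
plan(526.5,-387.5,80,98.5)
E
```

```text
time_s: 0.85
eef_pos: [504.5, -437.1, 176.3]
ee_rot: [0.054, -0.054, 0.706, -0.704]
force: [-0.4, 1.7, 0.9]
grip_width: 0.997
t 0.85 pos [ 504.5 -437.1  176.3] F [-0.36  1.66  0.94] grip 85.2 jawyaw -81.21 tooly [-0.     0.002 -1.   ]
delta tool [-29.3  96.4 -45.4]
rotvec tool [ 0.002  0.005 -0.   ] delta in goal frame [-29.1  96.3 -45.8]
```

```bash
python3 -m handwheel '[{"grip":85,"tx":-10,"ty":20,"tz":-15,"wx":0,"wy":0.005,"wz":0},{"grip":85,"tx":-10,"ty":30,"tz":-15.5,"wx":0,"wy":0,"wz":0},{"grip":85,"tx":-9,"ty":30,"tz":-15,"wx":0,"wy":0,"wz":0},{"grip":85,"tx":0,"ty":10,"tz":0,"wx":0,"wy":0,"wz":0},{"grip":85,"tx":0,"ty":0,"tz":0,"wx":0,"wy":0,"wz":0},{"grip":85,"tx":0,"ty":0,"tz":0,"wx":0,"wy":0,"wz":0}]'
python3 - <<'E'
from h import *
plan(526.5,-387.5,4,98.5)
cap('top','top1.png');cap('scene','scene1.png')
E
```

```text
time_s: 1.35
eef_pos: [522.0, -391.4, 89.0]
ee_rot: [-0.051, 0.051, -0.705, 0.706]
force: [0.5, -0.3, 1.3]
grip_width: 0.998
t 1.35 pos [ 522.  -391.4   89. ] F [ 0.46 -0.35  1.31] grip 85.2 jawyaw -81.78 tooly [ 0.    -0.001 -1.   ]
delta tool [-5.  85.  -3.2]
rotvec tool [-0.001 -0.005 -0.   ] delta in goal frame [-5.  85.  -3.2]
```

View pics/scene1.png

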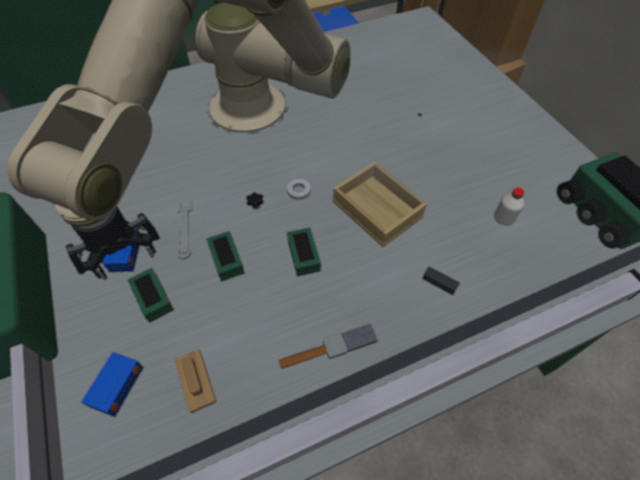

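The gripper, at (110,245), stands over the first case (149,295), with its jaws across the width, so I'm going down.

```bash
python3 -m handwheel '[{"grip":85,"tx":-5,"ty":15,"tz":-3.2,"wx":0,"wy":-0.005,"wz":0},{"grip":85,"tx":0,"ty":25,"tz":0,"wx":0,"wy":0,"wz":0},{"grip":85,"tx":0,"ty":25,"tz":0,"wx":0,"wy":0,"wz":0},{"grip":85,"tx":0,"ty":14,"tz":0,"wx":0,"wy":0,"wz":0},{"grip":85,"tx":0,"ty":0,"tz":0,"wx":0,"wy":0,"wz":0},{"grip":85,"tx":0,"ty":0,"tz":0,"wx":0,"wy":0,"wz":0}]'
python3 - <<'E'
from h import *
plan(526.5,-387.5,4,98.5)
E
```

```text
time_s: 1.95
eef_pos: [526.8, -387.6, 10.5]
ee_rot: [-0.053, 0.052, -0.705, 0.706]
force: [-0.5, -0.8, 1.1]
grip_width: 0.991
t 1.95 pos [ 526.8 -387.6   10.5] F [-0.46 -0.79  1.07] grip 84.7 jawyaw -81.52 tooly [ 0.001 -0.001 -1.   ]
delta tool [ 0.2  6.5 -0.1]
rotvec tool [-0.001 -0.    -0.001] delta in goal frame [ 0.2  6.5 -0.1]
```

```bash
python3 -m handwheel '[{"grip":85,"tx":0,"ty":6,"tz":0,"wx":0,"wy":0,"wz":0},{"grip":50,"tx":0,"ty":0,"tz":0,"wx":0,"wy":0,"wz":0},{"grip":50,"tx":0,"ty":0,"tz":0,"wx":0,"wy":0,"wz":0},{"grip":50,"tx":0,"ty":0,"tz":0,"wx":0,"wy":0,"wz":0},{"grip":50,"tx":0,"ty":0,"tz":0,"wx":0,"wy":0,"wz":0},{"grip":50,"tx":0,"ty":0,"tz":0,"wx":0,"wy":0,"wz":0},{"grip":50,"tx":0,"ty":0,"tz":0,"wx":0,"wy":0,"wz":0},{"grip":50,"tx":0,"ty":0,"tz":0,"wx":0,"wy":0,"wz":0}]' 60
python3 -m handwheel '[{"grip":50,"tx":0,"ty":0,"tz":0,"wx":0,"wy":0,"wz":0},{"grip":50,"tx":0,"ty":0,"tz":0,"wx":0,"wy":0,"wz":0}]' 
python3 - <<'E'
from h import *
plan(526.5,-387.5,4,98.5)
E
```

```text
time_s: 2.62
eef_pos: [526.7, -386.5, 3.4]
ee_rot: [-0.053, 0.053, -0.705, 0.705]
force: [0.9, -0.3, 0.4]
grip_width: 0.586
time_s: 2.78
eef_pos: [526.6, -386.5, 3.3]
ee_rot: [0.053, -0.053, 0.705, -0.705]
force: [0.1, -0.4, 0.1]
grip_width: 0.583
t 2.78 pos [ 526.6 -386.5    3.3] F [ 0.05 -0.42  0.11] grip 49.8 jawyaw -81.48 tooly [ 0.  0. -1.]
delta tool [ 0.3 -0.7  0.9]
rotvec tool [ 0.  0. -0.] delta in goal frame [ 0.3 -0.7  0.9]
```

```bash
python3 - <<'E'
from h import *
c=cap('scene','scene2.png'); cv2.imwrite('pics/s2c.png',cv2.resize(c['pixels'][200:350,60:260,::-1],None,fx=4,fy=4,interpolation=2))
E
```

```text
(no output)
```

View pics/s2c.png

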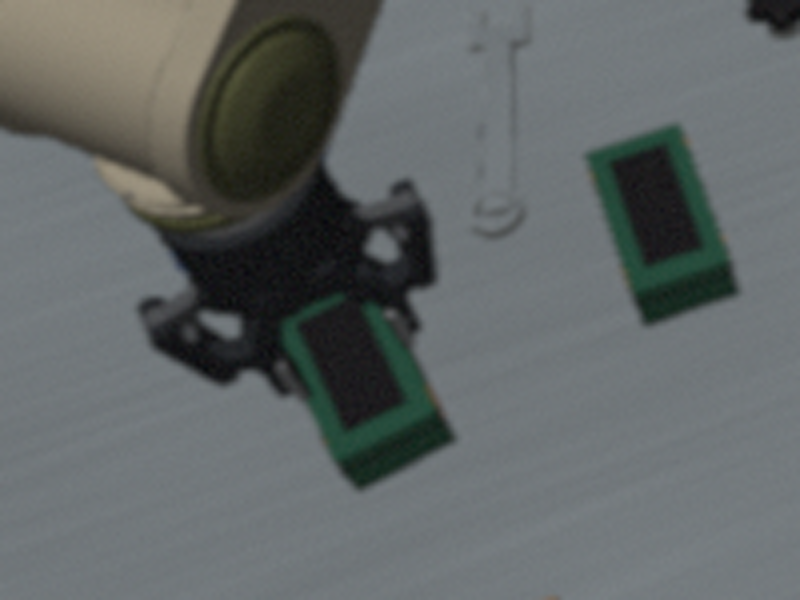

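The fingers close on the case sides mid-length, at crop (290,375) and (405,325). The reading equals the commanded 50, so I'll command a smaller opening to be sure it squeezes.

```bash
python3 -m handwheel '[{"grip":30,"tx":0,"ty":0,"tz":0,"wx":0,"wy":0,"wz":0},{"grip":30,"tx":0,"ty":0,"tz":0,"wx":0,"wy":0,"wz":0},{"grip":30,"tx":0,"ty":0,"tz":0,"wx":0,"wy":0,"wz":0}]' 60
python3 -m handwheel '[{"grip":30,"tx":0,"ty":-10,"tz":0,"wx":0,"wy":0,"wz":0},{"grip":30,"tx":0,"ty":-15,"tz":0,"wx":0,"wy":0,"wz":0},{"grip":30,"tx":0,"ty":-5,"tz":0,"wx":0,"wy":0,"wz":0},{"grip":30,"tx":0,"ty":0,"tz":0,"wx":0,"wy":0,"wz":0},{"grip":30,"tx":0,"ty":0,"tz":0,"wx":0,"wy":0,"wz":0},{"grip":30,"tx":0,"ty":0,"tz":0,"wx":0,"wy":0,"wz":0},{"grip":30,"tx":0,"ty":0,"tz":0,"wx":0,"wy":0,"wz":0},{"grip":30,"tx":0,"ty":0,"tz":0,"wx":0,"wy":0,"wz":0}]'
for i in 1 2 3; do python3 -m handwheel '[{"grip":30,"tx":0,"ty":0,"tz":0,"wx":0,"wy":0,"wz":0}]' | grep force; done
python3 - <<'E'
from h import *
plan(526.5,-387.5,4,98.5); s=sense(); print(s['tau'],s['wrist_torque'])
E
```

```text
time_s: 3.08
eef_pos: [527.2, -386.7, 4.6]
ee_rot: [-0.053, 0.052, -0.705, 0.705]
force: [-1.6, 3.1, 8.4]
grip_width: 0.351
time_s: 3.75
eef_pos: [526.4, -386.3, 32.7]
ee_rot: [0.052, -0.053, 0.705, -0.705]
force: [0.2, -0.2, 0.3]
grip_width: 0.352
force: [0.4, -0.1, -0.2]
force: [0.9, 0.2, 0.4]
force: [0.5, 0.2, 0.8]
t 4.0 pos [ 526.6 -386.5   33.2] F [0.51 0.2  0.79] grip 30.2 jawyaw -81.47 tooly [-0.  0. -1.]
delta tool [ 0.2 29.2  1. ]
rotvec tool [0. 0. 0.] delta in goal frame [ 0.2 29.2  1. ]
[-3.38038182e-03 -5.72683990e+01 -2.37911940e+01 -1.30374733e-04
  6.65805128e-04  4.08085853e-06] [-0.05205759  0.02262633 -0.01351341]
```

```bash
python3 - <<'E'
from h import *
c=cap('scene','scene3.png'); cv2.imwrite('pics/s3c.png',cv2.resize(c['pixels'][200:350,60:260,::-1],None,fx=4,fy=4,interpolation=2))
c=cap('top','top3.png'); cv2.imwrite('pics/t3c.png',cv2.resize(c['pixels'][210:360,340:540,::-1],None,fx=4,fy=4,interpolation=2))
E
```

```text
(no output)
```

View pics/s3c.png

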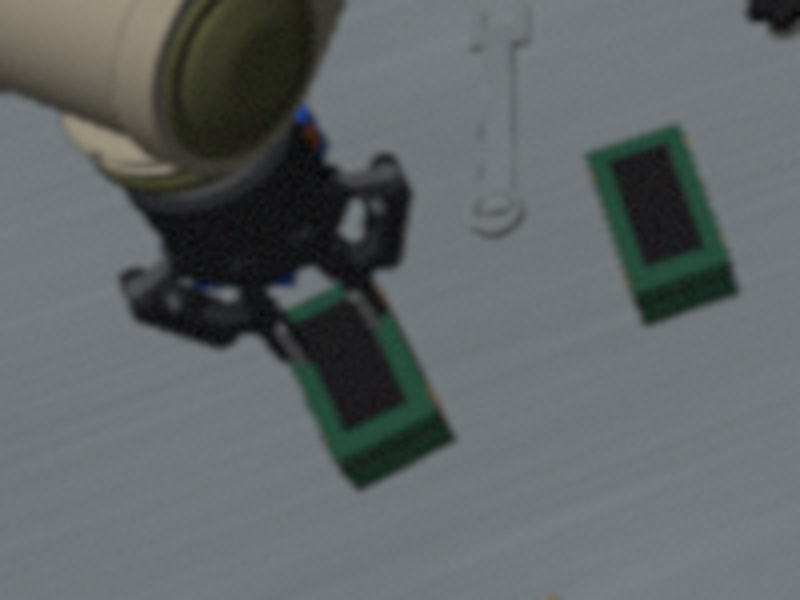

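View pics/t3c.png

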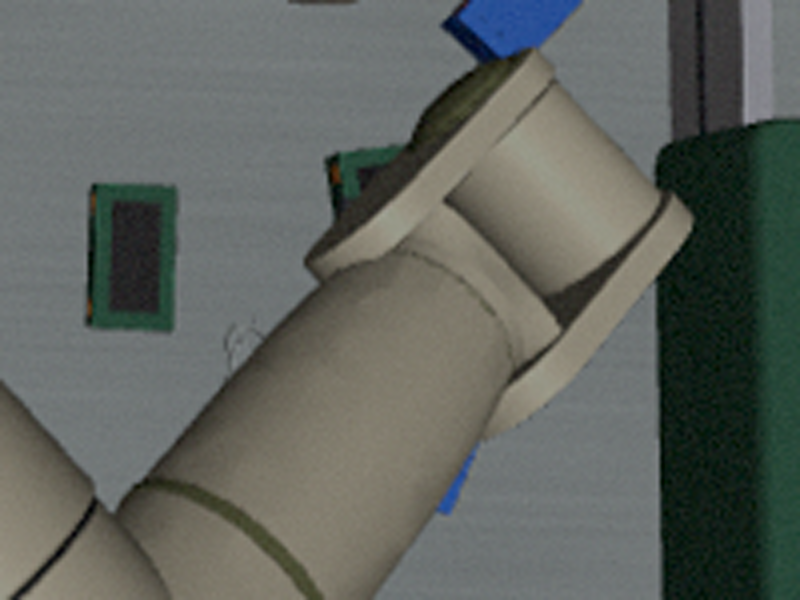

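```bash
python3 - <<'E'
from h import *
c=dict(np.load('pics/scene3.npz'))
R=Rt(); p=sense()['eef_pos']
for n,q in(('tcp',p),('padL',p+R[:,2]*15),('padR',p-R[:,2]*15),('case',[526.5,-387.5,40]),('grasp',p-19*R[:,1]),('body',p-73*R[:,1])): 
    u=proj(c,np.array(q))[0]; print(n,((u-[60,200])*4).round())
for n in('scene2','scene3','scene0'):
    cc=dict(np.load(f'pics/{n}.npz'))
    for k in cases(cc):
        r=cv2.boundingRect(k)
        if r[0]<200: print(n,r,cv2.contourArea(k))
s=sense();print(s['eef_pos'],s['grip_width'])
E
```

```text
tcp [353. 364.]
padL [325. 378.]
padR [380. 351.]
case [347. 359.]
grasp [341. 347.]
body [304. 294.]
scene2 (129, 273, 43, 48) 634.5
scene3 (134, 278, 38, 43) 516.0
scene0 (129, 269, 43, 52) 1191.0
[ 526.62537707 -386.52706058   33.24427328] 0.3504576913910925
```

```bash
python3 -m handwheel '[{"grip":30,"tx":0,"ty":-35,"tz":0,"wx":0,"wy":0,"wz":0},{"grip":30,"tx":0,"ty":-35,"tz":0,"wx":0,"wy":0,"wz":0},{"grip":30,"tx":0,"ty":-30,"tz":0,"wx":0,"wy":0,"wz":0},{"grip":30,"tx":0,"ty":0,"tz":0,"wx":0,"wy":0,"wz":0},{"grip":30,"tx":0,"ty":0,"tz":0,"wx":0,"wy":0,"wz":0}]' 
python3 - <<'E'
from h import *
c=cap('scene','scene4.png'); R=Rt(); p=sense()['eef_pos']; print(p)
im=cv2.resize(c['pixels'][170:320,50:250,::-1],None,fx=4,fy=4,interpolation=2)
for q in(p,p+R[:,2]*15,p-R[:,2]*15,p-19*R[:,1],p-73*R[:,1]):
    u=(proj(c,q)[0]-[50,170])*4; cv2.circle(im,(int(u[0]),int(u[1])),3,(0,0,255),-1)
cv2.imwrite('pics/s4c.png',im)
E
```

```text
time_s: 4.52
eef_pos: [527.2, -387.1, 135.1]
ee_rot: [-0.053, 0.052, -0.704, 0.706]
force: [-1.0, -0.4, -1.4]
grip_width: 0.353
[ 526.54130904 -386.47219357  133.16515813]
```

View pics/s4c.png

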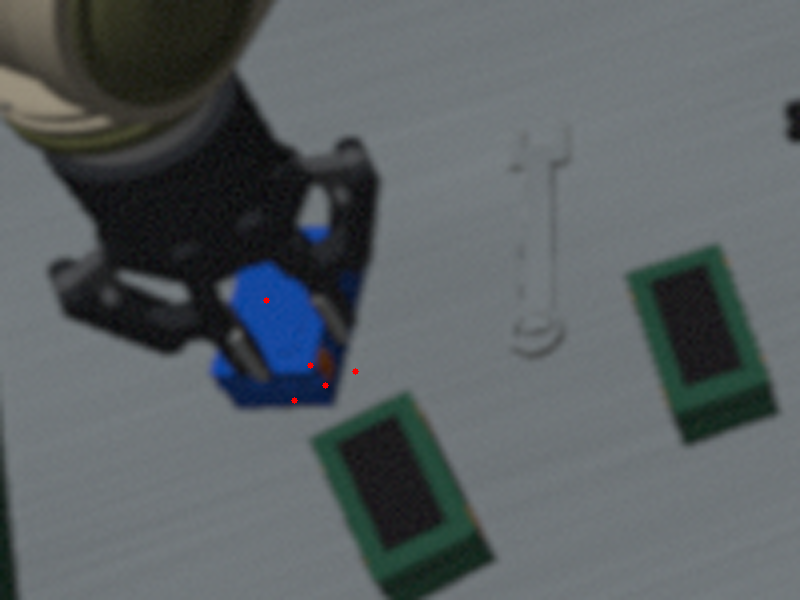

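```bash
python3 - <<'E'
from h import *
p=np.array([223.987,-474.827,196.3]); z=np.radians(-64.74); jz=np.array([np.cos(z),np.sin(z),0])
a=[]
for n,(x0,y0) in(('scene0',(0,50)),('top0',(440,350))):
    c=dict(np.load(f'pics/{n}.npz')); im=cv2.resize(c['pixels'][y0:y0+110,x0:x0+100,::-1],None,fx=4,fy=4,interpolation=2)
    im=cv2.convertScaleAbs(im,alpha=2,beta=0)
    for q in(p,p+jz*42,p-jz*42,p+[0,0,30]+jz*42,p+[0,0,30]-jz*42):
        u=(proj(c,q)[0]-[x0,y0])*4; cv2.circle(im,(int(u[0]),int(u[1])),3,(0,0,255),-1)
    a.append(im)
cv2.imwrite('pics/start.png',np.hstack(a))
E
```

```text
(no output)
```

View pics/start.png

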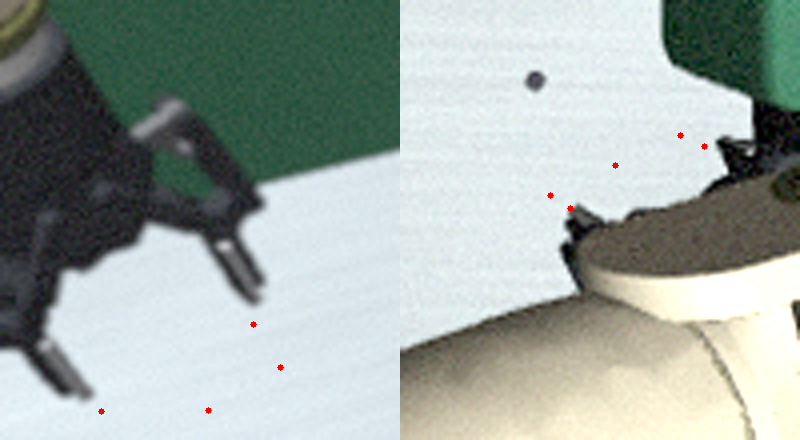

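The picture shows the finger tips about 28 mm higher than the reported TCP: crop midpoint (300,359) against (325,385). The start picture agrees at about 43 mm when fully open. That means the fingers closed on top of the lid. I'll open them and go down in small steps, watching the force.

```bash
python3 -m handwheel '[{"grip":85,"tx":0,"ty":0,"tz":0,"wx":0,"wy":0,"wz":0},{"grip":85,"tx":0,"ty":20,"tz":0,"wx":0,"wy":0,"wz":0},{"grip":85,"tx":0,"ty":30,"tz":0,"wx":0,"wy":0,"wz":0},{"grip":85,"tx":0,"ty":35,"tz":0,"wx":0,"wy":0,"wz":0},{"grip":85,"tx":0,"ty":30,"tz":0,"wx":0,"wy":0,"wz":0},{"grip":85,"tx":0,"ty":10,"tz":0,"wx":0,"wy":0,"wz":0},{"grip":85,"tx":0,"ty":3,"tz":0,"wx":0,"wy":0,"wz":0},{"grip":85,"tx":0,"ty":2,"tz":0,"wx":0,"wy":0,"wz":0}]' 
python3 -m handwheel '[{"grip":85,"tx":0,"ty":2,"tz":0,"wx":0,"wy":0,"wz":0},{"grip":85,"tx":0,"ty":2,"tz":0,"wx":0,"wy":0,"wz":0},{"grip":85,"tx":0,"ty":2,"tz":0,"wx":0,"wy":0,"wz":0},{"grip":85,"tx":0,"ty":0,"tz":0,"wx":0,"wy":0,"wz":0}]'
python3 - <<'E'
from h import *
plan(526.5,-387.5,-10,98.5)
c=cap('scene','scene5.png'); R=Rt(); p=sense()['eef_pos']; print(p)
im=cv2.resize(c['pixels'][200:350,60:260,::-1],None,fx=4,fy=4,interpolation=2)
for q in(p,p-19*R[:,1]):
    u=(proj(c,q)[0]-[60,200])*4; cv2.circle(im,(int(u[0]),int(u[1])),3,(0,0,255),-1)
cv2.imwrite('pics/s5c.png',im)
E
```

```text
time_s: 5.23
eef_pos: [526.8, -386.7, 3.6]
ee_rot: [-0.053, 0.053, -0.705, 0.705]
force: [-0.1, 0.7, 0.3]
grip_width: 0.995
time_s: 5.57
eef_pos: [526.7, -386.7, -2.3]
ee_rot: [-0.053, 0.052, -0.705, 0.705]
force: [0.6, -0.4, -0.6]
grip_width: 0.997
t 5.57 pos [ 526.7 -386.7   -2.3] F [ 0.56 -0.45 -0.64] grip 85.1 jawyaw -81.47 tooly [ 0.    -0.001 -1.   ]
delta tool [0.4 7.7 0.8]
rotvec tool [-0.001  0.    -0.   ] delta in goal frame [0.4 7.7 0.8]
[ 526.75368264 -386.6676326    -2.2463339 ]
```

View pics/s5c.png

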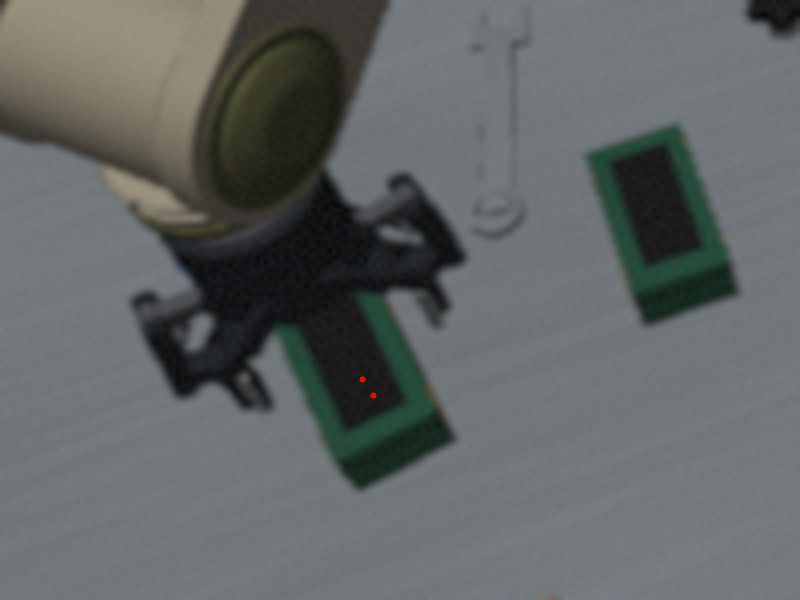

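The reported TCP is below the bed at −2 and there is still no contact. The tips, at (265,408) and (437,322), sit about 33 mm above it. I'll go down about 20 mm more.

```bash
python3 -m handwheel '[{"grip":85,"tx":0,"ty":5,"tz":0.5,"wx":0,"wy":0,"wz":0},{"grip":85,"tx":0,"ty":5,"tz":0,"wx":0,"wy":0,"wz":0},{"grip":85,"tx":0,"ty":5,"tz":0,"wx":0,"wy":0,"wz":0},{"grip":85,"tx":0,"ty":4,"tz":0,"wx":0,"wy":0,"wz":0},{"grip":85,"tx":0,"ty":0,"tz":0,"wx":0,"wy":0,"wz":0}]' 
python3 - <<'E'
from h import *
plan(526.5,-387.5,-10,98.5)
c=cap('scene','scene6.png'); R=Rt(); p=sense()['eef_pos']; print(p)
im=cv2.resize(c['pixels'][200:350,60:260,::-1],None,fx=4,fy=4,interpolation=2)
cv2.imwrite('pics/s6c.png',im)
E
```

```text
time_s: 6.03
eef_pos: [526.2, -386.5, -23.1]
ee_rot: [0.052, -0.053, 0.706, -0.705]
force: [-0.1, 0.6, 0.3]
grip_width: 0.995
t 6.03 pos [ 526.2 -386.5  -23.1] F [-0.07  0.56  0.33] grip 85.0 jawyaw -81.48 tooly [-0.001  0.001 -1.   ]
delta tool [ -0.1 -13.1   1. ]
rotvec tool [0.002 0.    0.001] delta in goal frame [ -0.2 -13.1   1. ]
[ 526.44211499 -386.77047127  -22.41884695]
```

View pics/s6c.png

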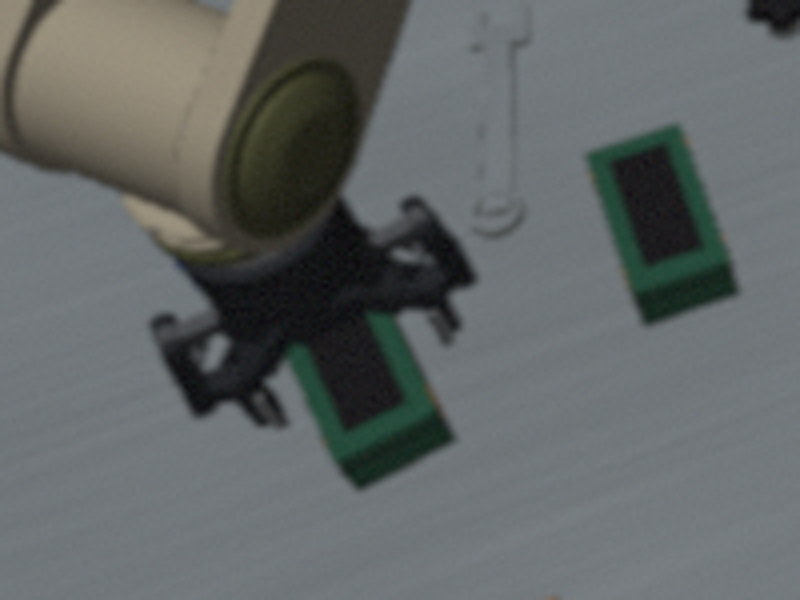

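The tips' midpoint (367,382) fits a point at the case centre about 12 mm above the bed. Closing now.

```bash
python3 -m handwheel '[{"grip":40,"tx":0,"ty":0,"tz":0,"wx":0,"wy":0,"wz":0},{"grip":40,"tx":0,"ty":0,"tz":0,"wx":0,"wy":0,"wz":0},{"grip":40,"tx":0,"ty":0,"tz":0,"wx":0,"wy":0,"wz":0},{"grip":40,"tx":0,"ty":0,"tz":0,"wx":0,"wy":0,"wz":0},{"grip":40,"tx":0,"ty":0,"tz":0,"wx":0,"wy":0,"wz":0},{"grip":40,"tx":0,"ty":0,"tz":0,"wx":0,"wy":0,"wz":0}]' 60
python3 -m handwheel '[{"grip":40,"tx":0,"ty":-3,"tz":0,"wx":0,"wy":0,"wz":0},{"grip":40,"tx":0,"ty":-5,"tz":0,"wx":0,"wy":0,"wz":0},{"grip":40,"tx":0,"ty":-8,"tz":0,"wx":0,"wy":0,"wz":0},{"grip":40,"tx":0,"ty":-8,"tz":0,"wx":0,"wy":0,"wz":0},{"grip":40,"tx":0,"ty":-4,"tz":0,"wx":0,"wy":0,"wz":0},{"grip":40,"tx":0,"ty":0,"tz":0,"wx":0,"wy":0,"wz":0},{"grip":40,"tx":0,"ty":0,"tz":0,"wx":0,"wy":0,"wz":0},{"grip":40,"tx":0,"ty":0,"tz":0,"wx":0,"wy":0,"wz":0},{"grip":40,"tx":0,"ty":0,"tz":0,"wx":0,"wy":0,"wz":0}]'
python3 - <<'E'
from h import *
plan(526.5,-387.5,-10,98.5)
F=[]
for i in range(10):
    c=eyes.capture('scene'); s=sense(); F.append(np.r_[s['force'],s['wrist_torque']])
F=np.array(F); print(F.mean(0).round(3),F.std(0).round(3),s['tau'].round(3))
cv2.imwrite('pics/s7c.png',cv2.resize(c['pixels'][200:350,60:260,::-1],None,fx=4,fy=4,interpolation=2))
E
```

```text
time_s: 6.58
eef_pos: [527.0, -387.5, -21.0]
ee_rot: [-0.053, 0.052, -0.705, 0.706]
force: [0.1, -0.0, 5.5]
grip_width: 0.638
time_s: 7.33
eef_pos: [526.5, -386.8, 5.8]
ee_rot: [0.052, -0.053, 0.705, -0.705]
force: [-0.6, -0.0, -5.1]
grip_width: 0.644
t 7.33 pos [ 526.5 -386.8    5.8] F [-0.58 -0.04 -5.08] grip 55.0 jawyaw -81.47 tooly [-0.001  0.001 -1.   ]
delta tool [ 0.1 15.8  0.7]
rotvec tool [0.001 0.    0.001] delta in goal frame [ 0.1 15.8  0.7]
[ 0.019 -0.013 -4.668  0.011 -0.007  0.01 ] [0.439 0.482 0.635 0.023 0.021 0.028] [-1.0000e-03 -6.0731e+01 -2.4626e+01 -2.0000e-03  3.0000e-03  0.0000e+00]
```

View pics/s7c.png

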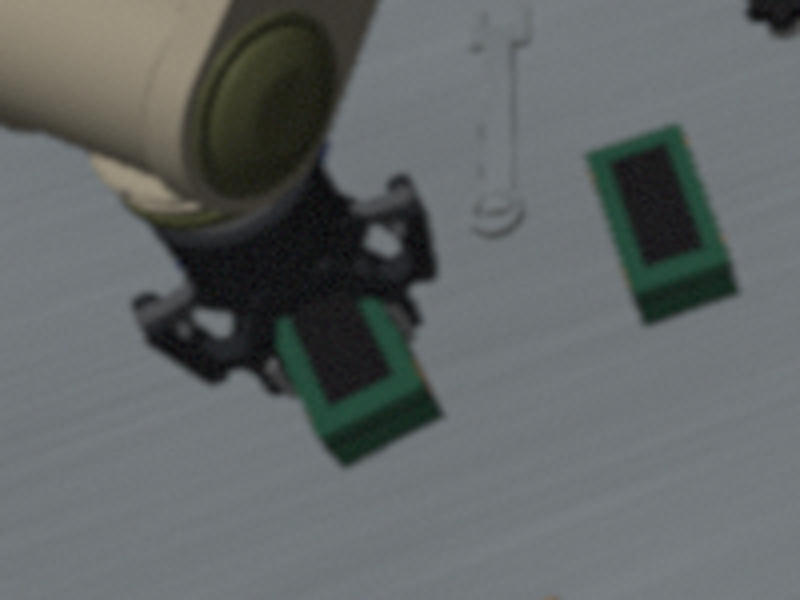

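Lifted cleanly. The case weighs about 4.7 N (0.48 kg). I'll set it back down and go to the middle case.

```bash
python3 -m handwheel '[{"grip":40,"tx":0,"ty":10,"tz":0,"wx":0,"wy":0,"wz":0},{"grip":40,"tx":0,"ty":10,"tz":0,"wx":0,"wy":0,"wz":0},{"grip":40,"tx":0,"ty":5,"tz":0,"wx":0,"wy":0,"wz":0},{"grip":40,"tx":0,"ty":1.5,"tz":0,"wx":0,"wy":0,"wz":0},{"grip":40,"tx":0,"ty":0.5,"tz":0,"wx":0,"wy":0,"wz":0},{"grip":40,"tx":0,"ty":0,"tz":0,"wx":0,"wy":0,"wz":0}]'
python3 -m handwheel '[{"grip":85,"tx":0,"ty":0,"tz":0,"wx":0,"wy":0,"wz":0},{"grip":85,"tx":0,"ty":0,"tz":0,"wx":0,"wy":0,"wz":0},{"grip":85,"tx":0,"ty":0,"tz":0,"wx":0,"wy":0,"wz":0},{"grip":85,"tx":0,"ty":0,"tz":0,"wx":0,"wy":0,"wz":0},{"grip":85,"tx":0,"ty":-25,"tz":0,"wx":0,"wy":0,"wz":0},{"grip":85,"tx":0,"ty":-35,"tz":0,"wx":0,"wy":0,"wz":0},{"grip":85,"tx":0,"ty":-35,"tz":0,"wx":0,"wy":0,"wz":0}]'
python3 - <<'E'
from h import *
plan(496.5,-213.5,60,90)
E
```

```text
time_s: 8.33
eef_pos: [526.5, -386.7, -21.0]
ee_rot: [0.052, -0.053, 0.705, -0.705]
force: [-1.5, 2.3, -0.6]
grip_width: 0.642
time_s: 8.92
eef_pos: [526.4, -386.7, 75.0]
ee_rot: [0.052, -0.053, 0.706, -0.705]
force: [1.1, -0.7, 1.0]
grip_width: 0.996
t 8.92 pos [ 526.4 -386.7   75. ] F [ 1.14 -0.74  1.  ] grip 85.0 jawyaw -81.48 tooly [-0.001  0.001 -1.   ]
delta tool [   3.9   15.2 -175.7]
rotvec tool [0.001 0.149 0.001] delta in goal frame [  29.9   15.  -173.2]
```

```bash
python3 -m handwheel '[{"grip":85,"tx":2,"ty":0,"tz":-25,"wx":0,"wy":0.075,"wz":0},{"grip":85,"tx":4,"ty":0,"tz":-30,"wx":0,"wy":0.074,"wz":0},{"grip":85,"tx":7,"ty":0,"tz":-30,"wx":0,"wy":0,"wz":0},{"grip":85,"tx":7,"ty":0,"tz":-30,"wx":0,"wy":0,"wz":0},{"grip":85,"tx":7,"ty":0,"tz":-30,"wx":0,"wy":0,"wz":0},{"grip":85,"tx":1,"ty":5,"tz":-28,"wx":0,"wy":0,"wz":0},{"grip":85,"tx":0,"ty":5,"tz":0,"wx":0,"wy":0,"wz":0},{"grip":85,"tx":0,"ty":0,"tz":0,"wx":0,"wy":0,"wz":0}]'
python3 - <<'E'
from h import *
plan(496.5,-213.5,-20,90)
E
```

```text
time_s: 9.58
eef_pos: [492.8, -214.1, 63.9]
ee_rot: [0.0, -0.001, 0.707, -0.707]
force: [0.5, -0.6, -0.0]
grip_width: 0.996
t 9.58 pos [ 492.8 -214.1   63.9] F [ 0.54 -0.59 -0.03] grip 85.0 jawyaw -89.91 tooly [-0.  0. -1.]
delta tool [-3.8 83.9 -0.5]
rotvec tool [0.    0.002 0.   ] delta in goal frame [-3.7 83.9 -0.6]
```

```bash
python3 -m handwheel '[{"grip":85,"tx":-3.7,"ty":20,"tz":-0.6,"wx":0,"wy":0.002,"wz":0},{"grip":85,"tx":0,"ty":30,"tz":0,"wx":0,"wy":0,"wz":0},{"grip":85,"tx":0,"ty":25,"tz":0,"wx":0,"wy":0,"wz":0},{"grip":85,"tx":0,"ty":8,"tz":0,"wx":0,"wy":0,"wz":0},{"grip":85,"tx":0,"ty":0,"tz":0,"wx":0,"wy":0,"wz":0},{"grip":85,"tx":0,"ty":0,"tz":0,"wx":0,"wy":0,"wz":0}]'
python3 - <<'E'
from h import *
plan(496.5,-213.5,-20,90)
c=cap('scene','scene8.png')
cv2.imwrite('pics/s8c.png',cv2.resize(c['pixels'][160:310,130:330,::-1],None,fx=4,fy=4,interpolation=2))
E
```

```text
time_s: 10.08
eef_pos: [497.1, -215.3, -17.9]
ee_rot: [0.001, -0.001, -0.707, 0.707]
force: [0.7, 0.5, 0.6]
grip_width: 0.994
t 10.08 pos [ 497.1 -215.3  -17.9] F [0.67 0.51 0.62] grip 84.9 jawyaw -90.16 tooly [ 0.001 -0.001 -1.   ]
delta tool [ 0.6  2.1 -1.8]
rotvec tool [-0.001 -0.003 -0.001] delta in goal frame [ 0.6  2.1 -1.8]
```

View pics/s8c.png

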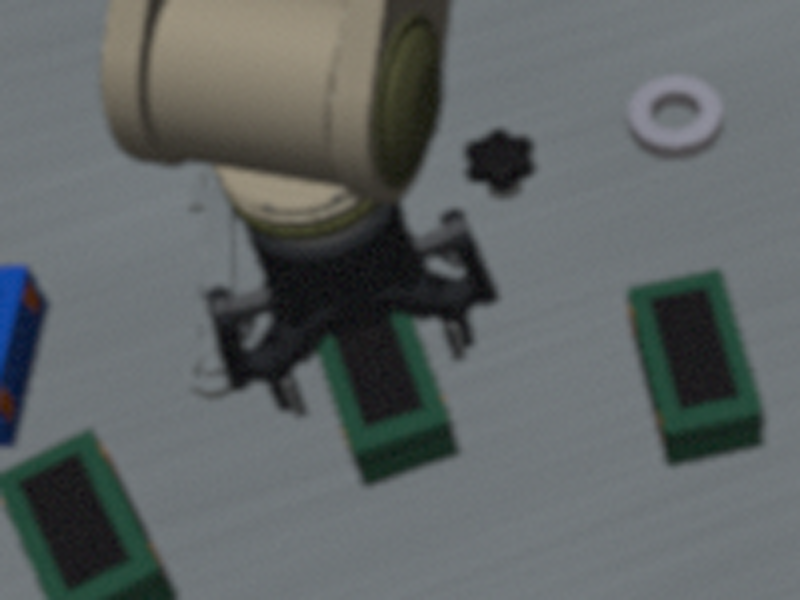

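The fingers straddle the middle case at (290,405) and (460,350) in the crop, so I'll close and lift.

```bash
python3 -m handwheel '[{"grip":40,"tx":0,"ty":1,"tz":-1.5,"wx":0,"wy":0,"wz":0},{"grip":40,"tx":0,"ty":0,"tz":0,"wx":0,"wy":0,"wz":0},{"grip":40,"tx":0,"ty":0,"tz":0,"wx":0,"wy":0,"wz":0},{"grip":40,"tx":0,"ty":0,"tz":0,"wx":0,"wy":0,"wz":0},{"grip":40,"tx":0,"ty":0,"tz":0,"wx":0,"wy":0,"wz":0},{"grip":40,"tx":0,"ty":0,"tz":0,"wx":0,"wy":0,"wz":0}]' 60
python3 -m handwheel '[{"grip":40,"tx":0,"ty":-3,"tz":0,"wx":0,"wy":0,"wz":0},{"grip":40,"tx":0,"ty":-5,"tz":0,"wx":0,"wy":0,"wz":0},{"grip":40,"tx":0,"ty":-8,"tz":0,"wx":0,"wy":0,"wz":0},{"grip":40,"tx":0,"ty":-8,"tz":0,"wx":0,"wy":0,"wz":0},{"grip":40,"tx":0,"ty":-4,"tz":0,"wx":0,"wy":0,"wz":0},{"grip":40,"tx":0,"ty":0,"tz":0,"wx":0,"wy":0,"wz":0},{"grip":40,"tx":0,"ty":0,"tz":0,"wx":0,"wy":0,"wz":0},{"grip":40,"tx":0,"ty":0,"tz":0,"wx":0,"wy":0,"wz":0},{"grip":40,"tx":0,"ty":0,"tz":0,"wx":0,"wy":0,"wz":0}]'
python3 - <<'E'
from h import *
plan(526.5,-387.5,-10,98.5)
F=[]
for i in range(10):
    c=eyes.capture('scene'); s=sense(); F.append(np.r_[s['force'],s['wrist_torque']])
F=np.array(F); print(F.mean(0).round(3),F.std(0).round(3),s['tau'].round(3),s['eef_pos'])
E
```

```text
time_s: 10.63
eef_pos: [497.2, -213.4, -18.4]
ee_rot: [0.0, -0.001, -0.707, 0.708]
force: [-0.9, -0.1, 5.1]
grip_width: 0.642
time_s: 11.38
eef_pos: [496.3, -212.7, 7.9]
ee_rot: [-0.001, 0.001, 0.707, -0.707]
force: [-0.2, 0.1, -2.2]
grip_width: 0.646
t 11.38 pos [ 496.3 -212.7    7.9] F [-0.21  0.15 -2.17] grip 55.1 jawyaw -90.13 tooly [-0.001  0.    -1.   ]
delta tool [-30.6  17.8 174.7]
rotvec tool [ 0.001 -0.151  0.001] delta in goal frame [ -4.   17.9 177.3]
[-4.000e-03 -0.000e+00 -2.277e+00 -7.000e-03 -9.000e-03 -2.000e-03] [0.525 0.39  0.379 0.025 0.017 0.028] [-1.0000e-03 -4.7921e+01 -2.0796e+01 -1.0000e-03  3.0000e-03 -0.0000e+00] [ 496.52944728 -212.86324276    8.28664692]
```

That case weighs about 2.3 N (0.23 kg). It must be the lightest, since nothing can be 0.14 kg lighter and still reach 0.2 kg. I'll put it back and take the third.

```bash
python3 -m handwheel '[{"grip":40,"tx":0,"ty":10,"tz":0,"wx":0,"wy":0,"wz":0},{"grip":40,"tx":0,"ty":10,"tz":0,"wx":0,"wy":0,"wz":0},{"grip":40,"tx":0,"ty":5,"tz":0,"wx":0,"wy":0,"wz":0},{"grip":40,"tx":0,"ty":1.5,"tz":0,"wx":0,"wy":0,"wz":0},{"grip":40,"tx":0,"ty":0.5,"tz":0,"wx":0,"wy":0,"wz":0},{"grip":40,"tx":0,"ty":0,"tz":0,"wx":0,"wy":0,"wz":0}]'
python3 -m handwheel '[{"grip":85,"tx":0,"ty":0,"tz":0,"wx":0,"wy":0,"wz":0},{"grip":85,"tx":0,"ty":0,"tz":0,"wx":0,"wy":0,"wz":0},{"grip":85,"tx":0,"ty":0,"tz":0,"wx":0,"wy":0,"wz":0},{"grip":85,"tx":0,"ty":0,"tz":0,"wx":0,"wy":0,"wz":0},{"grip":85,"tx":0,"ty":-25,"tz":0,"wx":0,"wy":0,"wz":0},{"grip":85,"tx":0,"ty":-35,"tz":0,"wx":0,"wy":0,"wz":0},{"grip":85,"tx":0,"ty":-35,"tz":0,"wx":0,"wy":0,"wz":0}]'
python3 - <<'E'
from h import *
plan(557.5,-48.7,65,80.8)
E
```

```text
time_s: 12.38
eef_pos: [495.7, -212.4, -18.4]
ee_rot: [-0.001, -0.0, 0.707, -0.707]
force: [-8.7, 4.6, 14.9]
grip_width: 0.644
time_s: 12.97
eef_pos: [496.0, -212.5, 76.8]
ee_rot: [-0.001, 0.0, 0.708, -0.707]
force: [0.8, -1.4, -0.3]
grip_width: 0.993
t 12.97 pos [ 496.  -212.5   76.8] F [ 0.79 -1.38 -0.35] grip 84.8 jawyaw -90.13 tooly [-0.002  0.001 -1.   ]
delta tool [ -61.2   11.9 -164. ]
rotvec tool [0.001 0.158 0.002] delta in goal frame [ -34.5   11.8 -171.6]
```

```bash
python3 -m handwheel '[{"grip":85,"tx":-12,"ty":0,"tz":-25,"wx":0,"wy":0.079,"wz":0},{"grip":85,"tx":-10,"ty":0,"tz":-30,"wx":0,"wy":0.079,"wz":0},{"grip":85,"tx":-7,"ty":0,"tz":-30,"wx":0,"wy":0,"wz":0},{"grip":85,"tx":-7,"ty":0,"tz":-30,"wx":0,"wy":0,"wz":0},{"grip":85,"tx":-3,"ty":0,"tz":-30,"wx":0,"wy":0,"wz":0},{"grip":85,"tx":-2,"ty":5,"tz":-25,"wx":0,"wy":0,"wz":0},{"grip":85,"tx":0,"ty":5,"tz":0,"wx":0,"wy":0,"wz":0},{"grip":85,"tx":0,"ty":0,"tz":0,"wx":0,"wy":0,"wz":0}]'
python3 - <<'E'
from h import *
plan(557.5,-48.7,-19,80.8)
E
```

```text
time_s: 13.63
eef_pos: [557.7, -47.4, 65.2]
ee_rot: [-0.056, 0.055, 0.705, -0.705]
force: [-0.2, 0.0, 0.4]
grip_width: 0.991
t 13.63 pos [557.7 -47.4  65.2] F [-0.22  0.02  0.39] grip 84.7 jawyaw -99.06 tooly [-0.002  0.    -1.   ]
delta tool [-0.2 84.2  1.3]
rotvec tool [0.    0.002 0.002] delta in goal frame [-0.1 84.2  1.3]
```

```bash
python3 -m handwheel '[{"grip":85,"tx":0,"ty":20,"tz":1.3,"wx":0,"wy":0.002,"wz":0.002},{"grip":85,"tx":0,"ty":30,"tz":0,"wx":0,"wy":0,"wz":0},{"grip":85,"tx":0,"ty":25,"tz":0,"wx":0,"wy":0,"wz":0},{"grip":85,"tx":0,"ty":8,"tz":0,"wx":0,"wy":0,"wz":0},{"grip":85,"tx":0,"ty":0,"tz":0,"wx":0,"wy":0,"wz":0},{"grip":85,"tx":0,"ty":0,"tz":0,"wx":0,"wy":0,"wz":0}]'
python3 - <<'E'
from h import *
plan(557.5,-48.7,-19,80.8)
c=cap('scene','scene9.png')
cv2.imwrite('pics/s9c.png',cv2.resize(c['pixels'][160:310,200:400,::-1],None,fx=4,fy=4,interpolation=2))
E
```

```text
time_s: 14.13
eef_pos: [558.5, -50.5, -15.8]
ee_rot: [0.057, -0.059, -0.705, 0.705]
force: [1.3, -0.4, -0.2]
grip_width: 0.996
t 14.13 pos [558.5 -50.5 -15.8] F [ 1.35 -0.42 -0.24] grip 85.0 jawyaw -99.34 tooly [ 0.003 -0.001 -1.   ]
delta tool [ 1.2  3.2 -1.6]
rotvec tool [-0.    -0.002 -0.003] delta in goal frame [ 1.2  3.2 -1.6]
```

View pics/s9c.png

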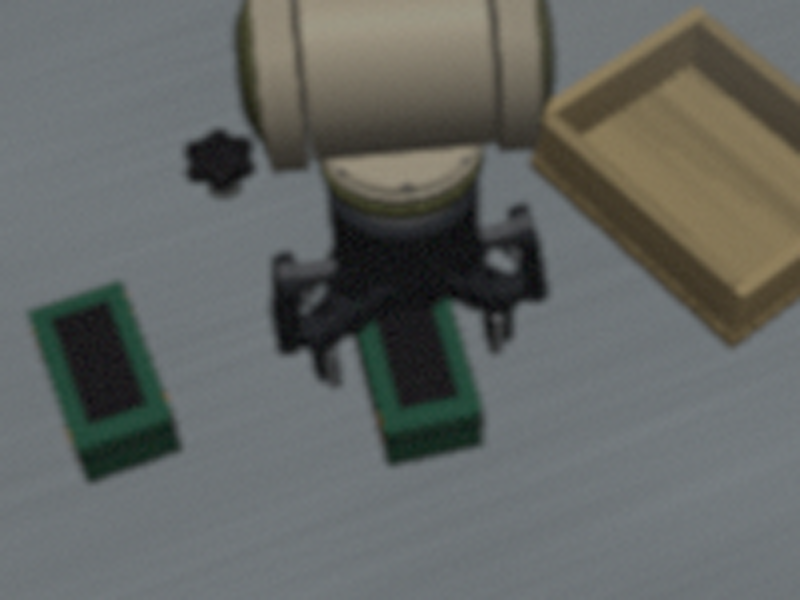

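The fingers straddle the third case at (330,380) and (497,348) in the crop. Closing and lifting.

```bash
python3 -m handwheel '[{"grip":40,"tx":0.8,"ty":2.5,"tz":-1.4,"wx":0,"wy":-0.002,"wz":0},{"grip":40,"tx":0,"ty":0,"tz":0,"wx":0,"wy":0,"wz":0},{"grip":40,"tx":0,"ty":0,"tz":0,"wx":0,"wy":0,"wz":0},{"grip":40,"tx":0,"ty":0,"tz":0,"wx":0,"wy":0,"wz":0},{"grip":40,"tx":0,"ty":0,"tz":0,"wx":0,"wy":0,"wz":0},{"grip":40,"tx":0,"ty":0,"tz":0,"wx":0,"wy":0,"wz":0}]' 60
python3 -m handwheel '[{"grip":40,"tx":0,"ty":-3,"tz":0,"wx":0,"wy":0,"wz":0},{"grip":40,"tx":0,"ty":-5,"tz":0,"wx":0,"wy":0,"wz":0},{"grip":40,"tx":0,"ty":-8,"tz":0,"wx":0,"wy":0,"wz":0},{"grip":40,"tx":0,"ty":-8,"tz":0,"wx":0,"wy":0,"wz":0},{"grip":40,"tx":0,"ty":-4,"tz":0,"wx":0,"wy":0,"wz":0},{"grip":40,"tx":0,"ty":0,"tz":0,"wx":0,"wy":0,"wz":0},{"grip":40,"tx":0,"ty":0,"tz":0,"wx":0,"wy":0,"wz":0},{"grip":40,"tx":0,"ty":0,"tz":0,"wx":0,"wy":0,"wz":0},{"grip":40,"tx":0,"ty":0,"tz":0,"wx":0,"wy":0,"wz":0}]'
python3 - <<'E'
from h import *
plan(503,168.3,65,106)
F=[]
for i in range(10):
    c=eyes.capture('scene'); s=sense(); F.append(np.r_[s['force'],s['wrist_torque']])
F=np.array(F); print(F.mean(0).round(3),F.std(0).round(3),s['tau'].round(3),s['eef_pos'])
E
```

```text
time_s: 14.68
eef_pos: [558.0, -48.5, -17.9]
ee_rot: [0.055, -0.058, -0.704, 0.705]
force: [-1.8, -1.7, 5.8]
grip_width: 0.638
time_s: 15.43
eef_pos: [557.1, -48.0, 8.4]
ee_rot: [-0.056, 0.057, 0.705, -0.705]
force: [-1.1, -0.5, -6.5]
grip_width: 0.64
t 15.43 pos [557.1 -48.    8.4] F [-1.06 -0.52 -6.46] grip 54.7 jawyaw -99.18 tooly [ 0.001 -0.    -1.   ]
delta tool [  87.9  -56.7 -204.9]
rotvec tool [-0.    -0.439 -0.001] delta in goal frame [  -7.6  -56.6 -222.8]
[ 9.000e-03 -1.450e-01 -6.839e+00  1.300e-02 -1.200e-02  4.000e-03] [0.535 0.56  0.522 0.039 0.025 0.022] [-0.000e+00 -5.217e+01 -2.263e+01  1.000e-03  0.000e+00  0.000e+00] [557.39767473 -48.08459595   8.77848497]
```

The third case weighs about 6.8 N (0.70 kg), so it is the heaviest. The order is third (0.70), then right (0.48), with the middle one (0.23) staying. I'll carry this one to the crate.

```bash
python3 -m handwheel '[{"grip":40,"tx":0,"ty":-20,"tz":0,"wx":0,"wy":0,"wz":0},{"grip":40,"tx":0,"ty":-28,"tz":0,"wx":0,"wy":-0.1,"wz":0},{"grip":40,"tx":0,"ty":-15,"tz":-10,"wx":0,"wy":-0.12,"wz":0},{"grip":40,"tx":0,"ty":0,"tz":-20,"wx":0,"wy":-0.12,"wz":0},{"grip":40,"tx":0,"ty":0,"tz":-28,"wx":0,"wy":-0.099,"wz":0},{"grip":40,"tx":0,"ty":0,"tz":-30,"wx":0,"wy":0,"wz":0},{"grip":40,"tx":0,"ty":0,"tz":-30,"wx":0,"wy":0,"wz":0},{"grip":40,"tx":0,"ty":0,"tz":-25,"wx":0,"wy":0,"wz":0},{"grip":40,"tx":0,"ty":0,"tz":-20,"wx":0,"wy":0,"wz":0},{"grip":40,"tx":0,"ty":0,"tz":0,"wx":0,"wy":0,"wz":0}]'
python3 - <<'E'
from h import *
plan(503,168.3,65,106)
E
```

```text
time_s: 16.77
eef_pos: [521.4, 113.6, 71.7]
ee_rot: [0.1, -0.099, 0.7, -0.7]
force: [-0.3, -0.1, -6.6]
grip_width: 0.641
t 16.77 pos [521.4 113.6  71.7] F [-0.3  -0.11 -6.59] grip 54.8 jawyaw -73.84 tooly [ 0.001  0.001 -1.   ]
delta tool [  2.4   6.7 -57.6]
rotvec tool [ 0.     0.003 -0.001] delta in goal frame [  2.6   6.7 -57.6]
```

```bash
python3 -m handwheel '[{"grip":40,"tx":0,"ty":0,"tz":-15,"wx":0,"wy":0.003,"wz":0},{"grip":40,"tx":1,"ty":0,"tz":-20,"wx":0,"wy":0,"wz":0},{"grip":40,"tx":1,"ty":0,"tz":-16,"wx":0,"wy":0,"wz":0},{"grip":40,"tx":0.6,"ty":0,"tz":-6.6,"wx":0,"wy":0,"wz":0},{"grip":40,"tx":0,"ty":0,"tz":0,"wx":0,"wy":0,"wz":0},{"grip":40,"tx":0,"ty":0,"tz":0,"wx":0,"wy":0,"wz":0}]'
python3 - <<'E'
from h import *
plan(503,168.3,-8,106)
c=cap('scene','scene10.png')
cv2.imwrite('pics/s10c.png',cv2.resize(c['pixels'][100:250,290:490,::-1],None,fx=4,fy=4,interpolation=2))
for k in cases(c):
    print(cv2.boundingRect(k),cv2.contourArea(k))
E
```

```text
time_s: 17.27
eef_pos: [504.8, 164.6, 71.7]
ee_rot: [-0.098, 0.097, -0.7, 0.701]
force: [-0.1, 0.9, -6.6]
grip_width: 0.644
t 17.27 pos [504.8 164.6  71.7] F [-0.09  0.88 -6.62] grip 55.0 jawyaw -74.18 tooly [ 0.002 -0.001 -1.   ]
delta tool [ 0.9 79.7 -4.2]
rotvec tool [-0.001 -0.003 -0.002] delta in goal frame [ 0.7 79.7 -4.1]
(540, 339, 56, 35) 275.0
(129, 269, 44, 52) 1194.0
(208, 231, 36, 48) 970.0
(573, 153, 67, 95) 2067.0
```

View pics/s10c.png

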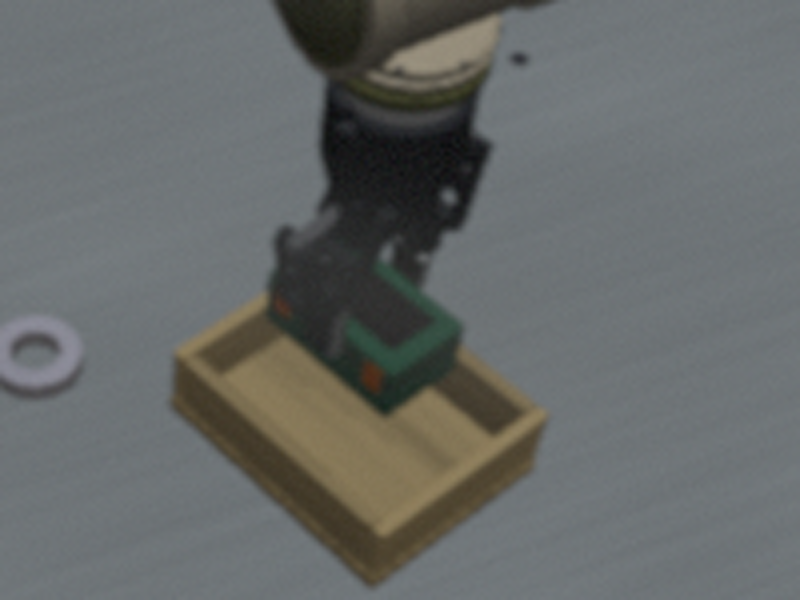

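The case, at crop (375,330), is aligned above the crate. I'll apply the last sideways correction and lower it.

```bash
python3 -m handwheel '[{"grip":40,"tx":0.5,"ty":5,"tz":-3,"wx":0,"wy":-0.003,"wz":0},{"grip":40,"tx":0,"ty":12,"tz":0,"wx":0,"wy":0,"wz":0},{"grip":40,"tx":0,"ty":16,"tz":0,"wx":0,"wy":0,"wz":0},{"grip":40,"tx":0,"ty":16,"tz":0,"wx":0,"wy":0,"wz":0},{"grip":40,"tx":0,"ty":12,"tz":0,"wx":0,"wy":0,"wz":0},{"grip":40,"tx":0,"ty":6,"tz":0,"wx":0,"wy":0,"wz":0},{"grip":40,"tx":0,"ty":0,"tz":0,"wx":0,"wy":0,"wz":0},{"grip":40,"tx":0,"ty":0,"tz":0,"wx":0,"wy":0,"wz":0}]'
python3 - <<'E'
from h import *
plan(503,168.3,-8,106)
E
```

```text
time_s: 17.98
eef_pos: [503.7, 167.6, 4.8]
ee_rot: [-0.099, 0.097, -0.7, 0.7]
force: [0.1, 0.5, -7.3]
grip_width: 0.637
t 17.98 pos [503.7 167.6   4.8] F [ 0.11  0.49 -7.32] grip 54.4 jawyaw -74.05 tooly [ 0.002 -0.    -1.   ]
delta tool [ 0.5 12.8 -0.9]
rotvec tool [-0.001 -0.001 -0.002] delta in goal frame [ 0.4 12.8 -0.9]
```

```bash
python3 -m handwheel '[{"grip":40,"tx":0.4,"ty":4,"tz":-0.7,"wx":0,"wy":0,"wz":0},{"grip":40,"tx":0,"ty":4,"tz":0,"wx":0,"wy":0,"wz":0},{"grip":40,"tx":0,"ty":2,"tz":0,"wx":0,"wy":0,"wz":0},{"grip":40,"tx":0,"ty":1,"tz":0,"wx":0,"wy":0,"wz":0},{"grip":40,"tx":0,"ty":0,"tz":0,"wx":0,"wy":0,"wz":0}]'
python3 -m handwheel '[{"grip":40,"tx":0,"ty":1,"tz":0,"wx":0,"wy":0,"wz":0},{"grip":40,"tx":0,"ty":0,"tz":0,"wx":0,"wy":0,"wz":0}]'
python3 - <<'E'
from h import *
plan(503,168.3,-8,106)
E
```

```text
time_s: 18.4
eef_pos: [502.8, 168.3, -6.5]
ee_rot: [-0.099, 0.098, -0.7, 0.7]
force: [0.9, -0.1, -6.1]
grip_width: 0.639
time_s: 18.57
eef_pos: [502.9, 168.4, -7.4]
ee_rot: [-0.099, 0.098, -0.7, 0.7]
force: [-0.5, 0.8, -7.8]
grip_width: 0.64
t 18.57 pos [502.9 168.4  -7.4] F [-0.45  0.82 -7.79] grip 54.6 jawyaw -74.03 tooly [ 0.002 -0.    -1.   ]
delta tool [-0.1  0.6  0.1]
rotvec tool [-0.001 -0.    -0.002] delta in goal frame [-0.1  0.6  0.1]
```

```bash
python3 -m handwheel '[{"grip":40,"tx":0,"ty":1,"tz":0,"wx":0,"wy":0,"wz":0},{"grip":40,"tx":0,"ty":0,"tz":0,"wx":0,"wy":0,"wz":0}]'
python3 -m handwheel '[{"grip":40,"tx":0,"ty":0.7,"tz":0,"wx":0,"wy":0,"wz":0},{"grip":40,"tx":0,"ty":0,"tz":0,"wx":0,"wy":0,"wz":0}]'
```

```text
time_s: 18.73
eef_pos: [503.0, 168.4, -7.9]
ee_rot: [-0.099, 0.097, -0.7, 0.7]
force: [-3.4, -0.5, -1.1]
grip_width: 0.637
time_s: 18.9
eef_pos: [503.0, 168.4, -8.0]
ee_rot: [-0.099, 0.097, -0.7, 0.7]
force: [-4.9, -1.1, 9.0]
grip_width: 0.64
```

The load is taken by the floor. I'll release partly, so the fingers stay clear of the walls, and rise.

```bash
python3 -m handwheel '[{"grip":68,"tx":0,"ty":0,"tz":0,"wx":0,"wy":0,"wz":0},{"grip":68,"tx":0,"ty":0,"tz":0,"wx":0,"wy":0,"wz":0},{"grip":68,"tx":0,"ty":0,"tz":0,"wx":0,"wy":0,"wz":0},{"grip":68,"tx":0,"ty":-10,"tz":0,"wx":0,"wy":0,"wz":0},{"grip":68,"tx":0,"ty":-25,"tz":0,"wx":0,"wy":0,"wz":0},{"grip":68,"tx":0,"ty":-35,"tz":0,"wx":0,"wy":0,"wz":0},{"grip":85,"tx":0,"ty":-30,"tz":0,"wx":0,"wy":0,"wz":0},{"grip":85,"tx":0,"ty":0,"tz":0,"wx":0,"wy":0,"wz":0}]'
python3 - <<'E'
from h import *
plan(526.5,-386.7,75,98.5)
c=cap('scene','scene11.png')
cv2.imwrite('pics/s11c.png',cv2.resize(c['pixels'][120:270,290:490,::-1],None,fx=4,fy=4,interpolation=2))
E
```

```text
time_s: 19.57
eef_pos: [505.8, 168.9, 97.4]
ee_rot: [-0.103, 0.094, -0.7, 0.701]
force: [1.2, -0.2, 0.5]
grip_width: 0.997
t 19.57 pos [505.8 168.9  97.4] F [ 1.23 -0.2   0.52] grip 85.2 jawyaw -74.01 tooly [ 0.013  0.001 -1.   ]
delta tool [133.4  22.2 539.7]
rotvec tool [-0.002  0.131 -0.013] delta in goal frame [ 61.6  22.4 552.5]
```

View pics/s11c.png

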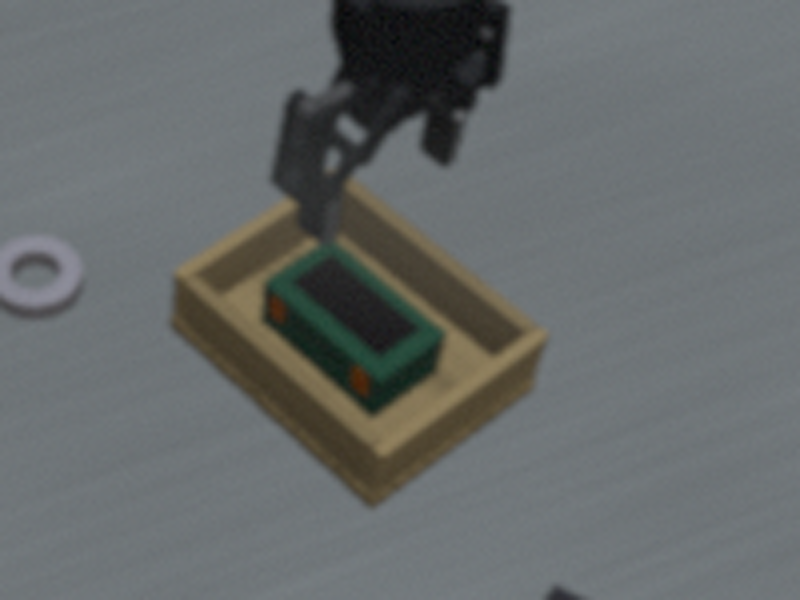

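```bash
python3 -m handwheel '[{"grip":85,"tx":3,"ty":0,"tz":25,"wx":0,"wy":0.066,"wz":0},{"grip":85,"tx":4,"ty":0,"tz":38,"wx":0,"wy":0.065,"wz":0},{"grip":85,"tx":5,"ty":0,"tz":40,"wx":0,"wy":0,"wz":0},{"grip":85,"tx":5,"ty":0,"tz":40,"wx":0,"wy":0,"wz":0},{"grip":85,"tx":5,"ty":0,"tz":40,"wx":0,"wy":0,"wz":0},{"grip":85,"tx":5,"ty":0,"tz":40,"wx":0,"wy":0,"wz":0},{"grip":85,"tx":5,"ty":0,"tz":40,"wx":0,"wy":0,"wz":0},{"grip":85,"tx":5,"ty":0,"tz":40,"wx":0,"wy":0,"wz":0},{"grip":85,"tx":5,"ty":0,"tz":40,"wx":0,"wy":0,"wz":0},{"grip":85,"tx":5,"ty":0,"tz":40,"wx":0,"wy":0,"wz":0}]'
python3 - <<'E'
from h import *
plan(526.5,-386.7,75,98.5)
E
```

```text
time_s: 20.45
eef_pos: [517.6, -218.7, 90.5]
ee_rot: [0.052, -0.052, 0.705, -0.705]
force: [0.9, 0.9, 0.3]
grip_width: 0.994
t 20.45 pos [ 517.6 -218.7   90.5] F [0.89 0.91 0.26] grip 84.9 jawyaw -81.55 tooly [ 0.001  0.    -1.   ]
delta tool [ 15.9  15.4 167.5]
rotvec tool [ 0.    -0.001 -0.001] delta in goal frame [ 16.   15.5 167.5]
```

```bash
python3 -m handwheel '[{"grip":85,"tx":3,"ty":0,"tz":36,"wx":0,"wy":0,"wz":0},{"grip":85,"tx":3,"ty":0,"tz":34,"wx":0,"wy":0,"wz":0},{"grip":85,"tx":3,"ty":0,"tz":30,"wx":0,"wy":0,"wz":0},{"grip":85,"tx":3,"ty":5,"tz":22,"wx":0,"wy":0,"wz":0},{"grip":85,"tx":2,"ty":5,"tz":10,"wx":0,"wy":0,"wz":0},{"grip":85,"tx":0,"ty":0,"tz":0,"wx":0,"wy":0,"wz":0},{"grip":85,"tx":0,"ty":0,"tz":0,"wx":0,"wy":0,"wz":0}]'
python3 - <<'E'
from h import *
plan(526.5,-386.7,-20,98.5)
c=cap('top','top12.png')
for k in cases(dict(c)): print(cv2.boundingRect(k),cv2.contourArea(k))
E
```

```text
time_s: 21.03
eef_pos: [523.5, -348.4, 80.2]
ee_rot: [0.052, -0.052, 0.706, -0.705]
force: [0.6, -0.1, -0.1]
grip_width: 0.998
t 21.03 pos [ 523.5 -348.4   80.2] F [ 0.59 -0.1  -0.13] grip 85.2 jawyaw -81.53 tooly [ 0.001  0.001 -1.   ]
delta tool [  2.8 100.1  38.5]
rotvec tool [ 0.001 -0.001 -0.001] delta in goal frame [  2.7 100.2  38.3]
(362, 256, 21, 37) 671.5
(220, 248, 28, 40) 678.5
```

```bash
python3 -m handwheel '[{"grip":85,"tx":1,"ty":0,"tz":16,"wx":0,"wy":0,"wz":0},{"grip":85,"tx":1,"ty":5,"tz":14,"wx":0,"wy":0,"wz":0},{"grip":85,"tx":0.7,"ty":10,"tz":8.3,"wx":0,"wy":0,"wz":0},{"grip":85,"tx":0,"ty":10,"tz":0,"wx":0,"wy":0,"wz":0},{"grip":85,"tx":0,"ty":0,"tz":0,"wx":0,"wy":0,"wz":0},{"grip":85,"tx":0,"ty":0,"tz":0,"wx":0,"wy":0,"wz":0}]'
python3 - <<'E'
from h import *
plan(526.5,-386.7,-20,98.5)
c=cap('scene','scene12.png')
for k in cases(c):
    if cv2.boundingRect(k)[0]<250: print(cv2.boundingRect(k),cv2.contourArea(k))
E
```

```text
time_s: 21.58
eef_pos: [526.8, -386.3, 55.2]
ee_rot: [0.053, -0.052, 0.706, -0.705]
force: [0.7, 0.2, 1.2]
grip_width: 0.993
t 21.58 pos [ 526.8 -386.3   55.2] F [0.67 0.24 1.16] grip 84.8 jawyaw -81.48 tooly [ 0.     0.001 -1.   ]
delta tool [ 0.4 75.2  0.5]
rotvec tool [ 0.001  0.    -0.001] delta in goal frame [ 0.3 75.2  0.4]
(129, 268, 44, 53) 1196.5
(208, 231, 36, 48) 966.0
```

Case R is at its old place: its bounding box (129,268,44,53) has not changed. Going down and gripping.

```bash
python3 -m handwheel '[{"grip":85,"tx":0.3,"ty":15,"tz":0.4,"wx":0,"wy":0,"wz":0},{"grip":85,"tx":0,"ty":25,"tz":0,"wx":0,"wy":0,"wz":0},{"grip":85,"tx":0,"ty":22,"tz":0,"wx":0,"wy":0,"wz":0},{"grip":85,"tx":0,"ty":10,"tz":0,"wx":0,"wy":0,"wz":0},{"grip":85,"tx":0,"ty":2,"tz":0,"wx":0,"wy":0,"wz":0},{"grip":85,"tx":0,"ty":0,"tz":0,"wx":0,"wy":0,"wz":0},{"grip":85,"tx":0,"ty":0,"tz":0,"wx":0,"wy":0,"wz":0}]'
python3 - <<'E'
from h import *
plan(526.5,-386.7,-19,98.5)
E
```

```text
time_s: 22.22
eef_pos: [527.6, -388.7, -16.3]
ee_rot: [-0.054, 0.051, -0.704, 0.706]
force: [0.1, -1.6, 0.5]
grip_width: 0.994
t 22.22 pos [ 527.6 -388.7  -16.3] F [ 0.06 -1.55  0.48] grip 84.9 jawyaw -81.52 tooly [ 0.004 -0.002 -1.   ]
delta tool [ 0.8  2.7 -2.2]
rotvec tool [-0.003 -0.    -0.003] delta in goal frame [ 0.8  2.7 -2.2]
```

```bash
python3 -m handwheel '[{"grip":85,"tx":0.6,"ty":2,"tz":-1.8,"wx":-0.002,"wy":0,"wz":-0.002},{"grip":40,"tx":0,"ty":0,"tz":0,"wx":0,"wy":0,"wz":0},{"grip":40,"tx":0,"ty":0,"tz":0,"wx":0,"wy":0,"wz":0},{"grip":40,"tx":0,"ty":0,"tz":0,"wx":0,"wy":0,"wz":0},{"grip":40,"tx":0,"ty":0,"tz":0,"wx":0,"wy":0,"wz":0},{"grip":40,"tx":0,"ty":0,"tz":0,"wx":0,"wy":0,"wz":0},{"grip":40,"tx":0,"ty":0,"tz":0,"wx":0,"wy":0,"wz":0}]' 60
python3 - <<'E'
from h import *
plan(526.5,-386.7,-19,98.5)
E
python3 -m handwheel '[{"grip":40,"tx":0,"ty":-3,"tz":0,"wx":0,"wy":0,"wz":0},{"grip":40,"tx":0,"ty":-8,"tz":0,"wx":0,"wy":0,"wz":0},{"grip":40,"tx":0,"ty":-18,"tz":0,"wx":0,"wy":0,"wz":0},{"grip":40,"tx":0,"ty":-28,"tz":0,"wx":0,"wy":0,"wz":0},{"grip":40,"tx":0,"ty":-28,"tz":0,"wx":0,"wy":0,"wz":0},{"grip":40,"tx":0,"ty":-28,"tz":0,"wx":0,"wy":0,"wz":0},{"grip":40,"tx":0,"ty":-18,"tz":0,"wx":0,"wy":0,"wz":0},{"grip":40,"tx":0,"ty":0,"tz":0,"wx":0,"wy":0,"wz":0},{"grip":40,"tx":0,"ty":0,"tz":0,"wx":0,"wy":0,"wz":0}]'
python3 - <<'E'
from h import *
plan(502.9,168.4,112,106)
E
```

```text
time_s: 22.8
eef_pos: [526.4, -387.0, -19.0]
ee_rot: [0.052, -0.052, 0.705, -0.705]
force: [-0.2, -0.9, 6.4]
grip_width: 0.639
t 22.8 pos [ 526.4 -387.   -19. ] F [-0.19 -0.9   6.43] grip 54.6 jawyaw -81.53 tooly [ 0.001  0.    -1.   ]
delta tool [-0.2  0.  -0.3]
rotvec tool [ 0.    -0.001 -0.001] delta in goal frame [-0.2  0.  -0.3]
time_s: 23.55
eef_pos: [525.9, -386.5, 110.9]
ee_rot: [0.052, -0.052, 0.706, -0.705]
force: [-0.6, -0.4, -5.7]
grip_width: 0.643
t 23.55 pos [ 525.9 -386.5  110.9] F [-0.6  -0.35 -5.74] grip 54.9 jawyaw -81.53 tooly [-0.     0.001 -1.   ]
delta tool [-5.900e+01 -3.000e-01 -5.523e+02]
rotvec tool [ 0.001 -0.131  0.   ] delta in goal frame [-130.8   -1.1 -539.8]
```

```bash
python3 -m handwheel '[{"grip":40,"tx":-2,"ty":0,"tz":-15,"wx":0,"wy":0,"wz":0},{"grip":40,"tx":-3,"ty":0,"tz":-28,"wx":0,"wy":0,"wz":0},{"grip":40,"tx":-4,"ty":0,"tz":-35,"wx":0,"wy":0,"wz":0},{"grip":40,"tx":-4,"ty":0,"tz":-38,"wx":0,"wy":0,"wz":0},{"grip":40,"tx":-4,"ty":0,"tz":-38,"wx":0,"wy":0,"wz":0},{"grip":40,"tx":-4,"ty":0,"tz":-38,"wx":0,"wy":0,"wz":0},{"grip":40,"tx":-4,"ty":0,"tz":-38,"wx":0,"wy":0,"wz":0},{"grip":40,"tx":-4,"ty":0,"tz":-38,"wx":0,"wy":0,"wz":0},{"grip":40,"tx":-4,"ty":0,"tz":-38,"wx":0,"wy":0,"wz":0},{"grip":40,"tx":-4,"ty":0,"tz":-38,"wx":0,"wy":0,"wz":0}]'
python3 - <<'E'
from h import *
plan(502.9,168.4,112,106)
E
```

```text
time_s: 24.38
eef_pos: [510.3, -38.9, 109.6]
ee_rot: [0.051, -0.053, 0.706, -0.704]
force: [0.4, 0.5, -4.7]
grip_width: 0.642
t 24.38 pos [510.3 -38.9 109.6] F [ 0.36  0.47 -4.69] grip 54.8 jawyaw -81.55 tooly [-0.004  0.003 -1.   ]
delta tool [ -23.1   -1.8 -206.1]
rotvec tool [ 0.003 -0.132  0.003] delta in goal frame [ -50.    -2.4 -201.3]
```

```bash
python3 -m handwheel '[{"grip":40,"tx":-3,"ty":0,"tz":-34,"wx":0,"wy":-0.04,"wz":0},{"grip":40,"tx":-6,"ty":0,"tz":-32,"wx":0,"wy":-0.05,"wz":0},{"grip":40,"tx":-7,"ty":0,"tz":-30,"wx":0,"wy":-0.042,"wz":0},{"grip":40,"tx":-8,"ty":0,"tz":-26,"wx":0,"wy":0,"wz":0},{"grip":40,"tx":-5,"ty":0,"tz":-20,"wx":0,"wy":0,"wz":0},{"grip":40,"tx":-3,"ty":0,"tz":-10,"wx":0,"wy":0,"wz":0},{"grip":40,"tx":0,"ty":0,"tz":0,"wx":0,"wy":0,"wz":0},{"grip":40,"tx":0,"ty":0,"tz":0,"wx":0,"wy":0,"wz":0},{"grip":40,"tx":0,"ty":0,"tz":0,"wx":0,"wy":0,"wz":0}]'
python3 - <<'E'
from h import *
plan(502.9,168.4,90,106)
E
```

```text
time_s: 25.13
eef_pos: [509.2, 113.7, 111.1]
ee_rot: [0.098, -0.099, 0.701, -0.7]
force: [0.7, 0.5, -5.0]
grip_width: 0.643
t 25.13 pos [509.2 113.7 111.1] F [ 0.67  0.49 -5.02] grip 54.9 jawyaw -74.01 tooly [-0.002  0.001 -1.   ]
delta tool [ -9.   21.2 -54.3]
rotvec tool [ 0.001 -0.     0.001] delta in goal frame [ -9.   21.1 -54.3]
```

```bash
python3 -m handwheel '[{"grip":40,"tx":-3,"ty":3,"tz":-16,"wx":0,"wy":0,"wz":0},{"grip":40,"tx":-3,"ty":6,"tz":-18,"wx":0,"wy":0,"wz":0},{"grip":40,"tx":-2,"ty":6,"tz":-13,"wx":0,"wy":0,"wz":0},{"grip":40,"tx":-1,"ty":5,"tz":-6,"wx":0,"wy":0,"wz":0},{"grip":40,"tx":0,"ty":0,"tz":-1,"wx":0,"wy":0,"wz":0},{"grip":40,"tx":0,"ty":0,"tz":0,"wx":0,"wy":0,"wz":0},{"grip":40,"tx":0,"ty":0,"tz":0,"wx":0,"wy":0,"wz":0},{"grip":40,"tx":0,"ty":0,"tz":0,"wx":0,"wy":0,"wz":0}]'
python3 - <<'E'
from h import *
plan(502.9,168.4,36,106)
c=cap('scene','scene13.png')
cv2.imwrite('pics/s13c.png',cv2.resize(c['pixels'][100:250,290:490,::-1],None,fx=4,fy=4,interpolation=2))
E
```

```text
time_s: 25.8
eef_pos: [503.6, 168.2, 92.2]
ee_rot: [0.098, -0.098, 0.701, -0.7]
force: [-0.3, -0.3, -4.9]
grip_width: 0.643
t 25.8 pos [503.6 168.2  92.2] F [-0.31 -0.29 -4.93] grip 54.9 jawyaw -74.03 tooly [ 0.     0.001 -1.   ]
delta tool [ 0.7 56.2 -0.3]
rotvec tool [ 0.001 -0.    -0.001] delta in goal frame [ 0.7 56.2 -0.4]
```

View pics/s13c.png

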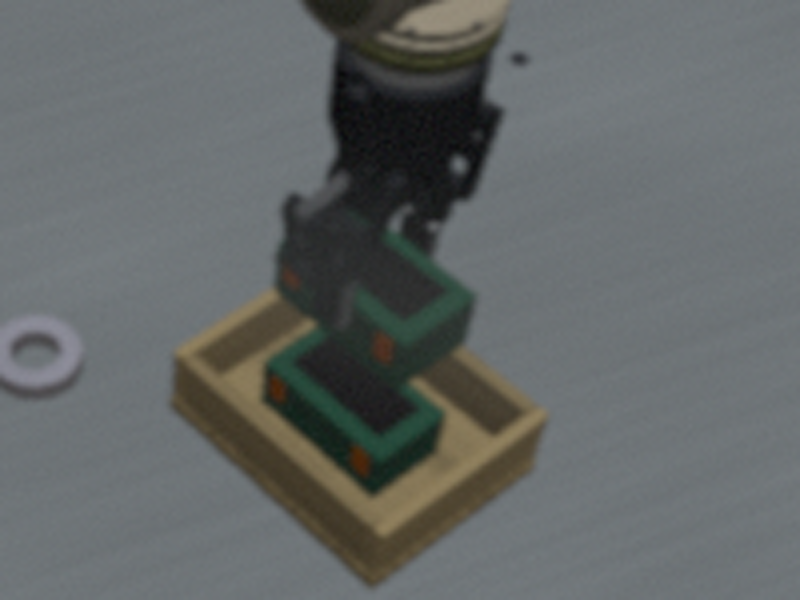

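```bash
cat >> h.py <<'E'
def panels(c,z,xr):
    for k in cases(c):
        x=cv2.boundingRect(k)[0]
        if not xr[0]<=x<=xr[1]: continue
        m=np.zeros((480,640),np.uint8); cv2.drawContours(m,[k],-1,255,-1); m=cv2.erode(m,np.ones((3,3),np.uint8))
        d=((c['pixels'].max(2)<45)&(m>0)).astype(np.uint8)
        nn,l,st,ce=cv2.connectedComponentsWithStats(d); j=1+np.argmax(st[1:,4])
        W=ray(c,np.argwhere(l==j)[:,::-1],z)[:,:2].astype(np.float32); r=cv2.minAreaRect(W)
        print('px',ce[j].round(1),'mean',W.mean(0).round(1),'rect',np.round(r[0],1),np.round(r[1],1),round(r[2],1))
E
python3 - <<'E'
from h import *
c=dict(np.load('pics/top12.npz')); panels(c,50,(200,260)); panels(c,40,(340,400))
c=dict(np.load('pics/scene11.npz')); panels(c,50,(330,400))
E
```

```text
px [232.6 267.4] mean [501.3 168.5] rect [501.8 168.3] [71.9 31.9] 16.5
px [372.6 274. ] mean [ 494.2 -212.2] rect [ 494.3 -212.1] [71.3 30.2] 0.8
px [378.5 196.3] mean [504.5 169.2] rect [503.3 169.2] [71.9 30.1] 15.9
```

The lower case is measured at (502.7, 168.7), 16°, which agrees with the placing pose. I'll lower the second onto it.

```bash
python3 -m handwheel '[{"grip":40,"tx":0.7,"ty":5,"tz":-0.4,"wx":0,"wy":0,"wz":0},{"grip":40,"tx":0,"ty":12,"tz":0,"wx":0,"wy":0,"wz":0},{"grip":40,"tx":0,"ty":14,"tz":0,"wx":0,"wy":0,"wz":0},{"grip":40,"tx":0,"ty":12,"tz":0,"wx":0,"wy":0,"wz":0},{"grip":40,"tx":0,"ty":8,"tz":0,"wx":0,"wy":0,"wz":0},{"grip":40,"tx":0,"ty":4,"tz":0,"wx":0,"wy":0,"wz":0},{"grip":40,"tx":0,"ty":0,"tz":0,"wx":0,"wy":0,"wz":0},{"grip":40,"tx":0,"ty":0,"tz":0,"wx":0,"wy":0,"wz":0},{"grip":40,"tx":0,"ty":0,"tz":0,"wx":0,"wy":0,"wz":0}]'
python3 - <<'E'
from h import *
plan(502.9,168.4,31,106)
E
```

```text
time_s: 26.6
eef_pos: [502.9, 169.3, 37.6]
ee_rot: [0.099, -0.098, 0.701, -0.7]
force: [-0.2, -0.3, -3.6]
grip_width: 0.64
t 26.6 pos [502.9 169.3  37.6] F [-0.18 -0.26 -3.65] grip 54.6 jawyaw -73.97 tooly [ 0.001  0.002 -1.   ]
delta tool [0.3 6.6 0.9]
rotvec tool [ 0.001  0.    -0.001] delta in goal frame [0.3 6.6 0.9]
```

```bash
python3 -m handwheel '[{"grip":40,"tx":0.2,"ty":2,"tz":0.7,"wx":0,"wy":0,"wz":0},{"grip":40,"tx":0,"ty":2,"tz":0,"wx":0,"wy":0,"wz":0},{"grip":40,"tx":0,"ty":1,"tz":0,"wx":0,"wy":0,"wz":0},{"grip":40,"tx":0,"ty":0,"tz":0,"wx":0,"wy":0,"wz":0},{"grip":40,"tx":0,"ty":0,"tz":0,"wx":0,"wy":0,"wz":0}]'
python3 -m handwheel '[{"grip":40,"tx":0,"ty":0.8,"tz":0,"wx":0,"wy":0,"wz":0},{"grip":40,"tx":0,"ty":0,"tz":0,"wx":0,"wy":0,"wz":0},{"grip":40,"tx":0,"ty":0,"tz":0,"wx":0,"wy":0,"wz":0}]'
python3 -m handwheel '[{"grip":40,"tx":0,"ty":0.7,"tz":0,"wx":0,"wy":0,"wz":0},{"grip":40,"tx":0,"ty":0,"tz":0,"wx":0,"wy":0,"wz":0},{"grip":40,"tx":0,"ty":0,"tz":0,"wx":0,"wy":0,"wz":0}]'
```

```text
time_s: 27.02
eef_pos: [502.4, 168.6, 31.9]
ee_rot: [0.099, -0.099, 0.701, -0.7]
force: [0.8, 0.1, -4.9]
grip_width: 0.641
time_s: 27.27
eef_pos: [502.4, 168.6, 31.1]
ee_rot: [0.099, -0.099, 0.701, -0.7]
force: [0.2, 0.8, -5.5]
grip_width: 0.642
time_s: 27.52
eef_pos: [502.5, 168.6, 31.0]
ee_rot: [0.099, -0.099, 0.701, -0.7]
force: [-3.7, -0.7, 5.3]
grip_width: 0.642
```

```bash
python3 - <<'E'
from h import *
plan(502.9,168.4,31,106)
c=cap('scene','scene14.png')
cv2.imwrite('pics/s14c.png',cv2.resize(c['pixels'][100:250,290:490,::-1],None,fx=4,fy=4,interpolation=2))
E
```

```text
t 27.52 pos [502.5 168.6  31. ] F [-3.68 -0.7   5.32] grip 54.8 jawyaw -73.96 tooly [ 0.     0.001 -1.   ]
delta tool [-0.3 -0.   0.3]
rotvec tool [ 0.001  0.001 -0.   ] delta in goal frame [-0.3 -0.   0.3]
```

View pics/s14c.png

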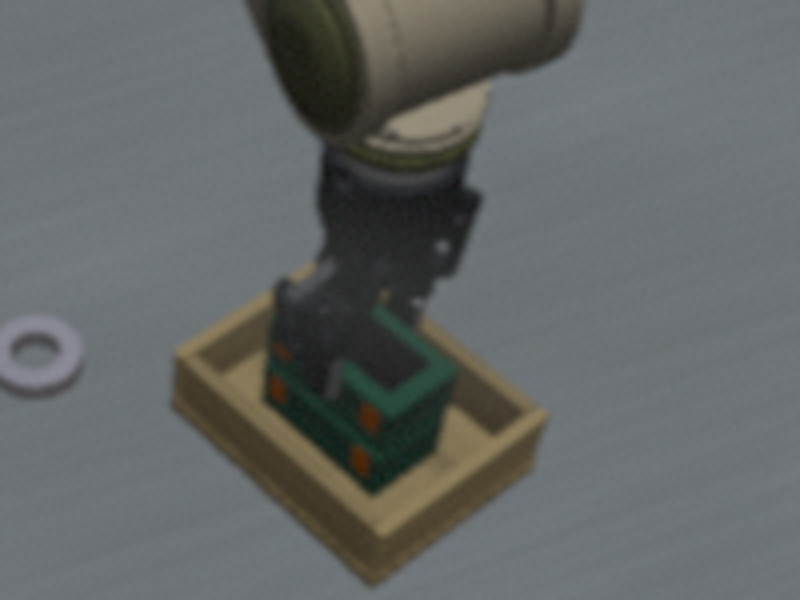

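The upper case sits flush, and the front vertical edge from (385,415) to (375,492) runs straight through both cases. Releasing.

```bash
python3 -m handwheel '[{"grip":70,"tx":0,"ty":0,"tz":0,"wx":0,"wy":0,"wz":0},{"grip":70,"tx":0,"ty":0,"tz":0,"wx":0,"wy":0,"wz":0},{"grip":70,"tx":0,"ty":0,"tz":0,"wx":0,"wy":0,"wz":0},{"grip":70,"tx":0,"ty":0,"tz":0,"wx":0,"wy":0,"wz":0},{"grip":70,"tx":0,"ty":-10,"tz":0,"wx":0,"wy":0,"wz":0},{"grip":70,"tx":0,"ty":-25,"tz":0,"wx":0,"wy":0,"wz":0},{"grip":70,"tx":0,"ty":-35,"tz":0,"wx":0,"wy":0,"wz":0},{"grip":70,"tx":0,"ty":-30,"tz":0,"wx":0,"wy":0,"wz":0},{"grip":70,"tx":0,"ty":0,"tz":0,"wx":0,"wy":0,"wz":0}]'
python3 -m handwheel '[{"grip":70,"tx":0,"ty":-10,"tz":30,"wx":0,"wy":0,"wz":0},{"grip":70,"tx":0,"ty":-10,"tz":38,"wx":0,"wy":0,"wz":0},{"grip":70,"tx":0,"ty":0,"tz":40,"wx":0,"wy":0,"wz":0},{"grip":70,"tx":0,"ty":0,"tz":40,"wx":0,"wy":0,"wz":0},{"grip":70,"tx":0,"ty":0,"tz":40,"wx":0,"wy":0,"wz":0},{"grip":70,"tx":0,"ty":0,"tz":40,"wx":0,"wy":0,"wz":0},{"grip":70,"tx":0,"ty":0,"tz":40,"wx":0,"wy":0,"wz":0},{"grip":70,"tx":0,"ty":0,"tz":20,"wx":0,"wy":0,"wz":0},{"grip":70,"tx":0,"ty":0,"tz":0,"wx":0,"wy":0,"wz":0},{"grip":70,"tx":0,"ty":0,"tz":0,"wx":0,"wy":0,"wz":0}]'
python3 - <<'E'
from h import *
c=cap('scene','scene15.png'); t=cap('top','top15.png')
panels(t,90,(200,260)); panels(t,40,(340,400)); panels(c,90,(330,420)); panels(c,40,(190,230))
cv2.imwrite('pics/f15.png',np.hstack([cv2.resize(q['pixels'][y:y+130,x:x+100,::-1],None,fx=4,fy=4,interpolation=2) for q,x,y in((c,330,130),(t,185,215))]))
E
```

```text
time_s: 28.32
eef_pos: [505.3, 168.9, 136.9]
ee_rot: [0.102, -0.095, 0.701, -0.7]
force: [-0.2, -0.8, 0.6]
grip_width: 0.814
time_s: 29.15
eef_pos: [581.9, -109.0, 149.9]
ee_rot: [0.098, -0.098, 0.701, -0.7]
force: [-0.1, 0.8, -1.3]
grip_width: 0.824
px [229.8 266.1] mean [502.8 169.2] rect [501.8 168.7] [72.7 33. ] 15.8Traceback (most recent call last):
  File "<stdin>", line 3, in <module>
  File "h.py", line 38, in panels
    nn,l,st,ce=cv2.connectedComponentsWithStats(d); j=1+np.argmax(st[1:,4])
                                                        ~~~~~~~~~^^^^^^^^^^
    return _wrapfunc(a, 'argmax', axis=axis, out=out, **kwds)
    return bound(*args, **kwds)
ValueError: attempt to get argmax of an empty sequence
```

View pics/scene15.png

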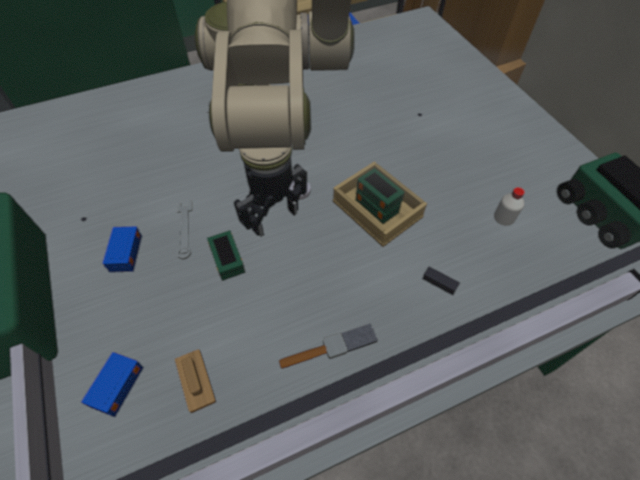

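```bash
python3 - <<'E'
from h import *
c=dict(np.load('pics/scene15.npz'));t=dict(np.load('pics/top15.npz'))
panels(c,90,(330,420)); panels(c,40,(190,230))
cv2.imwrite('pics/f15.png',np.hstack([cv2.resize(q['pixels'][y:y+130,x:x+100,::-1],None,fx=4,fy=4,interpolation=2) for q,x,y in((c,330,130),(t,185,215))]))
E
```

```text
px [383.5 206.4] mean [562.9 145.6] rect [550.6 150.2] [82.4 50.7] 6.6
px [224.2 250.2] mean [ 496.8 -210.9] rect [ 495.7 -210.8] [31.4 73.6] 89.3
```

View pics/f15.png

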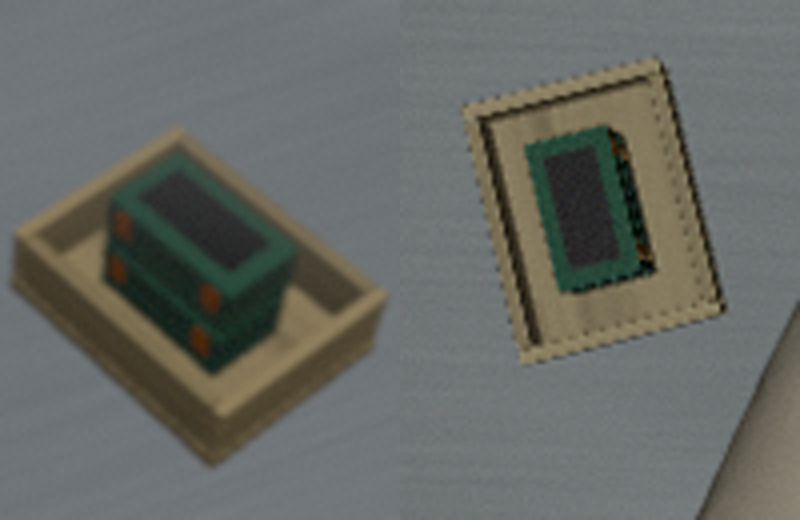

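The stack is square and centred in both views. In the scene crop the lid panel is at (207,220); in the top crop it is at (580,210). Nothing else has moved, so I'm handing in.

```bash
python3 - <<'E'
from h import *
c=dict(np.load('pics/scene15.npz')); print(ray(c,[381.8,185],90).round(1))
a=dict(np.load('pics/scene0.npz'))['pixels'].astype(int); d=np.abs(a-c['pixels']).max(2)>40
for n,(x0,y0,x1,y1) in dict(wrench=(175,195,195,262),brush=(275,320,380,370),bottle=(490,180,530,228),block=(420,262,462,296),push=(172,345,218,415),knob=(245,190,266,210),blue1=(100,222,142,275),blue2=(80,350,145,415)).items(): print(n,d[y0:y1,x0:x1].sum())
s=sense(); print(s['force'].round(1),s['dq'].round(3),s['time_s'])
print(ctrl.finish_job())
E
```

```text
[[505.9 172.1  90. ]]
wrench 0
brush 0
bottle 0
block 0
push 0
knob 202
blue1 6
blue2 0
[-0.7  0.3 -0.2] [ 0.013 -0.005  0.002 -0.004 -0.002 -0.001] 29.25
the job is handed in; nothing more can be done
None
```

The job is done and handed in at about 29 s. The two heavier cases are stacked in the crate, heaviest at the bottom, and the lightest is back on the bed, lid up.

- **Weights:** I lifted each case and read 4.7 N (0.48 kg) for the right one, 2.3 N (0.23 kg) for the middle one and 6.8 N (0.70 kg) for the left one. The left case went into the crate first. The right case was lowered squarely on top of it. Each was let go only after the wrist force showed contact.
- **Stack position:** In the last top view the upper lid is at about (502, 169) mm and 15.8°. The lower case was measured at (502.7, 168.7) mm and 16°, and the crate centre at (503, 168) mm. A hand-read pixel in the scene view put the upper lid at (506, 172) mm, about 4 mm off. I put that down to reading the pixel by eye.
- **Failed measurement:** The automatic lid measurement in the scene view failed on the final picture because it picked a wrong dark patch. I ignored it.
- **First grasp missed:** The reported TCP was about 30 mm lower than the fingertips in the pictures. My first grasp closed on top of the right case's lid with about 8 N, and the case did not move. After that I took heights from the pictures and from contact.
- **Lightest case:** It was set down about 2 mm from where it started.
- **Other things on the bed:** The wrench, brush, bottle, setting block, push block and far blue case showed no change between the first and last pictures, and the near blue case almost none. The knob could not be compared because the arm covered it in the last picture. I did not compare the spacer.

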